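# Erect a fold-flat sensor tray, load it and dock it

## Robot

A 7-joint arm with a two-finger parallel gripper is mounted at the origin on the work surface. World frame = base frame: x ahead of the robot, y to its left, z up, the work surface at z = 0. Lengths are in m, angles in rad, forces in N, time in s.
With the tool pointing down it reaches from about 0.4 to 0.85 m from the base axis. Payload 10.4 kg.
Tool frame: the origin (TCP) lies at the very end of the fingers, on their centre line; the grasp point (between the pads) lies 19 mm behind it; z points along the fingers, y is the line along which they close (so a half turn about z gives the same grasp; the last joint's range is limited). The gripper opens to 85 mm and grips with 20 to 120 N. Pads are 22 mm wide; open, the fingers measure 114 mm over their backs; the gripper's body (76 mm by 85 mm) begins 54 mm behind the grasp point. The pads swing forward as they close: fully open they stand 13 mm farther back than shut.
Start: joints at [1.191, 0.332, -0.065, 1.46, 0.022, 1.35, -0.088], TCP at [0.218, -0.586, 0.231] pointing down, gripper open.
Joint ranges: [-2.6, 2.6], [-0.5, 2.12], [-1.47, 1.34], [0.16, 2.42], [-1.27, 4.41], [0.06, 2.06], [-2.6, 2.6]. Speed limits (rad/s): [2.22, 2.22, 2.79, 2.79, 3.14, 3.14, 3.14].

## Interface

Orientations are given as a unit quaternion [x, y, z, w].
In Python, from workcell import * gives the robot as it stands. The module is installed in compiled form; this text tells all that it offers.
- The arm moves only by the tool carry_out, never from a script. Its argument "motion" is a list of rows, each an object with "xyz": the shift along the tool's x, y, z in m, a list of three; "angular": the turn, a rotation vector about the tool's x, y, z in degrees, a list of three. A call has 1 to 12 rows; each row is the pose to reach, as a shift and turn from the pose commanded when the call began, along the tool's axes at that moment; what a row does not reach only later rows make up. A row lasts 1/10 s, in which the tool goes at most 50 mm and 8.59 degrees, less where a joint would pass 70% of its speed; a pose out of reach is approached as far as the arm can. A call with a gripper value outside its range is refused whole. "hand" is the opening, from 0 (shut) to 1 (fully open), set as the call begins (left out, the last holds). The fingers move at their own pace and stop on an object; "grip_force" is the grip in N (left out, the last holds). Time passes only in rows, so rows that repeat a pose let the fingers close. It gives the time, the measured TCP pose, the force, the opening and the grip force at its end, in the units of the state.
- get_obs(): the state, without advancing time (a new reading comes with each control period).
- camera(name): name is "side" or "top"; returns a dict with "img" (420x560x3 uint8, red, green, blue), "fx", "fy", "cx", "cy" (pixels), "extrinsics" (4x4, takes a point from camera to world coordinates). Camera axes: x right, y up, looking along -z (the intrinsics and any distortion apply to the point x, -y, -z); pixel columns grow to the right and rows downward; lengths in m; the calibration is good to about 2 mm. A picture is of the moment at which its call begins. There is no depth.
- hand_in(): hands the job in; it is judged then, once.
The state is a dict: "clock": time; "joint_pos": joint angles; "joint_velocities": joint speeds; "tau": joint torques, N m; "position": TCP position; "ee_rot": TCP orientation; "ft_force": force on the tool from outside, world axes, zero at the start; "torque": the same for the moment, N m; "grip_width": opening from 0.0 (shut) to 1.0 (fully open); "grasp_force": force on a finger pad.
Only numpy, scipy, OpenCV 4.12 (cv2) and the standard library are available. Lean on these libraries where they do the work, as an engineer would, in place of code of your own. Each camera call takes 0.05 s, during which the arm holds its last target. There are 200 camera calls.

## Task

Put the force sensors of the test bench away: first fold up all three hinged walls of the flat tray so that they stand upright, then put every grey-and-orange sensor that is out on the bench into the tray, resting on its floor and not on one another, and at last slide the loaded tray fully home into the slotted dock. Leave the computer mouse, the block of sticky notes and the red screw pot where they are.

Things in the scene. Friction and masses are not known exactly. Their poses are not given: they have to be found in the camera images.
- tray: loose fold-flat tray, about 0.5 kg. Aluminium base plate 170 (x) x 134 (y) x 6 mm; origin at the centre of its underside, x towards the end that enters the dock first, y to its left, z up. Fixed black front wall at x = -76 mm, 4 mm thick, top 56 mm up. Left and right walls stand on hinge lines at y = +-56 mm, the leading wall at x = +76 mm; the base sticks out 9 mm beyond them as a flange.
- tray_floor (a point): centre of the tray's inner floor, 6 mm above its underside. With the walls up the clear inside is x -74 to +70 mm, y -50 to +50 mm; wall tops are 62 mm above the underside. Four sensors fit side by side at 36 mm spacing with their x across the tray.
- tray_handle (a point): middle of the upright orange handle fin outside the tray's front wall, 42 mm above the tray's underside at tray x = -93 mm, y = 0. The fin runs from x = -78 to -106 mm and from 6 to 56 mm high, is 12 mm thick in y; pinch it across y from above.
- left_wall (a joint): left blue wall panel of the tray, 4 mm plate with a hand hole, hinged along its lower edge to the tray; 0 rad = folded out flat, 1.571 rad = upright (stop; it cannot fold inwards). Stiff friction hinge (about 0.035 N m): it stays where it is left. 
- right_wall (a joint): right blue wall panel of the tray, 4 mm plate with a hand hole, hinged along its lower edge to the tray; 0 rad = folded out flat, 1.571 rad = upright (stop; it cannot fold inwards). Stiff friction hinge (about 0.035 N m): it stays where it is left. 
- lead_wall (a joint): leading (+x) blue wall panel of the tray, 4 mm plate with a hand hole, hinged along its lower edge to the tray; 0 rad = folded out flat, 1.571 rad = upright (stop; it cannot fold inwards). Stiff friction hinge (about 0.035 N m): it stays where it is left. 
- left_wall_bar (a point): middle of the yellow grip sleeve (11 mm thick, 48 mm long) on the free edge of the left wall, 46 mm from its hinge line. The sleeve turns freely on its bar, so it can be pinched from above and carried up. Below it is a hand hole 52 mm long and 27 mm high: a finger fits on either side. Hinge line 10 mm above the tray's underside, at tray y = +56 mm; 136 mm long, folds out to +y.
- right_wall_bar (a point): middle of the yellow grip sleeve (11 mm thick, 48 mm long) on the free edge of the right wall, 46 mm from its hinge line. The sleeve turns freely on its bar, so it can be pinched from above and carried up. Below it is a hand hole 52 mm long and 27 mm high: a finger fits on either side. Hinge line 10 mm above the tray's underside, at tray y = -56 mm; 136 mm long, folds out to -y.
- lead_wall_bar (a point): middle of the yellow grip sleeve (11 mm thick, 48 mm long) on the free edge of the leading wall, 46 mm from its hinge line. The sleeve turns freely on its bar, so it can be pinched from above and carried up. Below it is a hand hole 52 mm long and 27 mm high: a finger fits on either side. Hinge line 10 mm above the tray's underside, at tray x = +76 mm; 94 mm long, folds out to +x.
- dock: fixed grey slotted dock. Origin and axes are those of the tray when fully home: the tray goes in along dock +x, sliding flat on the bench, until its edge meets the stop block (face at x = +85 mm, 30 mm high). Rails from x = -60 to +85 mm, 139 mm apart inside, 164 mm over all, 14.5 mm high, each with a black lip over the tray's flange (underside 9.5 mm up, inner edges 124 mm apart).
- dock_mouth (a point): bench point at the middle of the dock's mouth, dock x = -90 mm. Orange guide flares, 14.5 mm high, narrow from 16 mm wider a side here to the rails at x = -60 mm. Side walls left folded out cannot pass the rails.
- sensor1: force-sensor head, loose, 60 g (may be absent): grey block 46 (x) x 28 (y) x 28 (z) mm with an orange band and a short steel stud (8 mm thick, 7 mm high) on its top (+z). Origin at the block's centre, 14 mm above what it stands on. All are alike.
- sensor2: force-sensor head, loose, 60 g (may be absent): grey block 46 (x) x 28 (y) x 28 (z) mm with an orange band and a short steel stud (8 mm thick, 7 mm high) on its top (+z). Origin at the block's centre, 14 mm above what it stands on. All are alike.
- sensor3: force-sensor head, loose, 60 g (may be absent): grey block 46 (x) x 28 (y) x 28 (z) mm with an orange band and a short steel stud (8 mm thick, 7 mm high) on its top (+z). Origin at the block's centre, 14 mm above what it stands on. All are alike.
- sensor4: force-sensor head, loose, 60 g (may be absent): grey block 46 (x) x 28 (y) x 28 (z) mm with an orange band and a short steel stud (8 mm thick, 7 mm high) on its top (+z). Origin at the block's centre, 14 mm above what it stands on. All are alike.
- mouse: black computer mouse 108 x 60 x 36 mm, bystander, origin at the centre of its underside
- notes: block of green and yellow sticky notes 76 x 76 x 20 mm, bystander, origin at the centre of its underside
- screw_pot: red pot, 66 mm across and 50 mm high, bystander, origin at the centre of its underside
There are look-alikes about, which are no part of the job. What is shaped like the sensor2 but purple is not meant. What is shaped like the sensor3 but purple is not meant.

How it is judged:
By the outcome, as a careful person would: the job done as asked, in the order asked, and still so for the second after the job is handed in, with the robot touching nothing.
Of sensor1, sensor2, sensor3, sensor4 only 2 to 4 are there at a start; the rules pass over those that are not, and their reading is None.
At some moment in a run one of sensor1, sensor2, sensor3, sensor4 may be knocked a few centimetres aside while the robot is not near it.
Once in a run the grip may slacken for a moment while it holds something.
It also fails if it takes over 210 s, if anything falls off the work surface, if the arm or the gripper's body presses on something with over 40 N, if the wrist force passes 120 N, or if a joint passes its speed limit or range.

## Working session

There is one attempt and no reset: what is moved stays moved. The work goes in short steps, Python scripts to look and compute and a tool call to move; the robot and the scene stay as the last step left them, time stands still between calls to the robot, and variables do not carry over. Pictures are saved under pics/ and viewed, at most 14 in all, crops included, and the job is handed in when it is done.

Besides the shell and the picture viewer there is one more tool, called after "Emit:" by a JSON object that holds its "api" and its "payload". carry_out: Moves the arm, as the interface text tells. Its arguments: {"type":"object","properties":{"motion":{"type":"array"},"hand":{"type":"number"},"grip_force":{"type":"number"}},"required":["motion"]}

```bash
mkdir -p pics; ls; python3 - <<'E'
from workcell import *
import cv2,numpy as np
o=get_obs();print({k:np.round(v,3) for k,v in o.items()})
for n in("top","side"):
    c=camera(n);cv2.imwrite(f"pics/{n}0.png",c["img"][:,:,::-1]);print(n,[k for k in c],c["fx"],c["fy"],c["cx"],c["cy"]);print(np.round(c["extrinsics"],4).tolist())
    print({k:v for k,v in c.items() if 'dist' in k})
E
```

```text
pics
{'clock': np.float64(0.0), 'joint_pos': array([ 1.191,  0.333, -0.065,  1.461,  0.022,  1.35 , -0.088]), 'joint_velocities': array([ 0.001,  0.001,  0.002,  0.   , -0.001,  0.001, -0.001]), 'tau': array([-1.0000e-03, -6.2545e+01,  4.8000e-02, -3.9161e+01,  1.6000e-02,
        1.0000e-02,  0.0000e+00]), 'position': array([ 0.218, -0.585,  0.231]), 'ee_rot': array([ 0.984,  0.177, -0.   , -0.001]), 'ft_force': array([ 0.557, -0.678, -0.299]), 'torque': array([-0.   ,  0.01 ,  0.033]), 'grasp_force': np.float64(0.0), 'grip_width': np.float64(0.998)}
top ['img', 'fx', 'fy', 'cx', 'cy', 'extrinsics'] 498.7625277783982 498.7625277783982 279.23193050878547 199.95395110156292
[[0.0039, 0.996, -0.0896, 0.4706], [-0.9999, 0.0053, 0.0156, 0.0275], [0.0161, 0.0896, 0.9959, 1.3164], [0.0, 0.0, 0.0, 1.0]]
{}
side ['img', 'fx', 'fy', 'cx', 'cy', 'extrinsics'] 415.1182142133811 415.1182142133811 272.02185270691103 204.95602619838223
[[-0.952, 0.198, -0.2335, 0.3312], [-0.3054, -0.5629, 0.768, 0.8403], [0.0206, 0.8025, 0.5964, 0.7038], [0.0, 0.0, 0.0, 1.0]]
{}
```

View pics/top0.png

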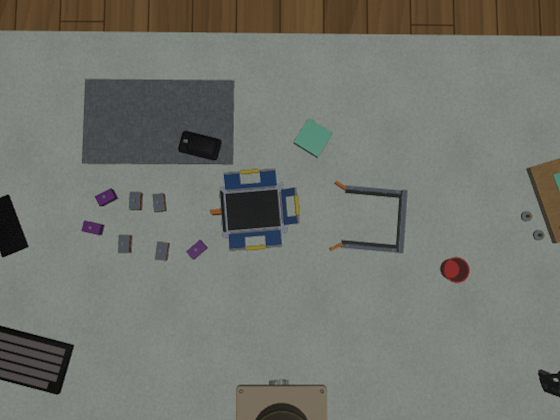

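View pics/side0.png

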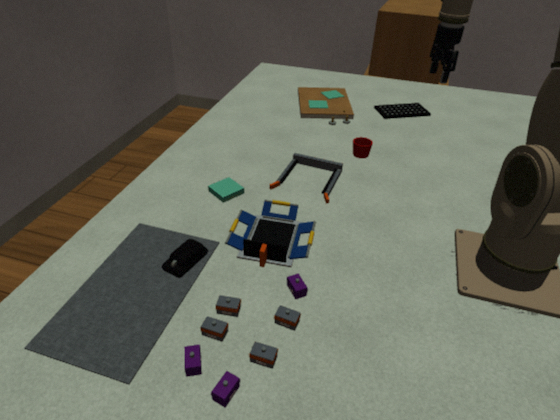

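```bash
cat > h.py <<'E'
from workcell import *
import cv2,numpy as np
from scipy.spatial.transform import Rotation as R
def ray(c,u,v,z):
    E=c["extrinsics"];d=E[:3,:3]@np.array([(u-c["cx"])/c["fx"],-(v-c["cy"])/c["fy"],-1]);p=E[:3,3]
    return p+d*(z-p[2])/d[2]
def proj(c,P):
    E=c["extrinsics"];q=(np.atleast_2d(P)-E[:3,3])@E[:3,:3]
    return np.c_[c["cx"]+c["fx"]*q[:,0]/-q[:,2],c["cy"]-c["fy"]*q[:,1]/-q[:,2]]
def blobs(c,lo,hi,amin=8):
    m=cv2.inRange(cv2.cvtColor(c["img"],cv2.COLOR_RGB2HSV),np.array(lo),np.array(hi))
    n,l,s,ce=cv2.connectedComponentsWithStats(m)
    return [(ce[i],s[i,4],cv2.minAreaRect(np.argwhere(l==i)[:,::-1].astype(np.float32))) for i in range(1,n) if s[i,4]>=amin]
def crop(c,name,u0,v0,u1,v1,k):
    cv2.imwrite("pics/"+name,cv2.resize(c["img"][v0:v1,u0:u1,::-1],None,fx=k,fy=k,interpolation=cv2.INTER_CUBIC))
def go(target,yaw):
    """shift in tool axes and turn about tool z; yaw=world angle of tool x axis, tool down"""
    o=get_obs();r=R.from_quat(o["ee_rot"])
    T=R.from_euler('z',yaw,degrees=True)*R.from_euler('x',180,degrees=True)
    print("pos",np.round(o["position"],4),"yaw",np.round(np.degrees(np.arctan2(*r.as_matrix()[1::-1,0])),2),"t",o["clock"],
     "shift mm",np.round(r.inv().apply(np.array(target)-o["position"])*1000,1),"rotv deg",np.round((r.inv()*T).as_rotvec(degrees=True),2))
E
python3 - <<'E'
from h import *
c=camera("top")
print("yellow");[print(np.round(b[0],1),b[1],np.round(ray(c,*b[0],.012),4)) for b in blobs(c,(22,120,120),(35,255,255))]
print("orange");[print(np.round(b[0],1),b[1],np.round(ray(c,*b[0],.014),4)) for b in blobs(c,(5,120,120),(18,255,255),5) if b[0][1]>60]
crop(c,"crop1.png",195,150,415,270,3.6)
crop(c,"crop2.png",80,170,220,275,5.6)
E
```

```text
yellow
[249.2 171.1] 56 [0.6641 0.0865 0.012 ]
[296.6 204.5] 54 [ 0.5762 -0.0386  0.012 ]
[255.1 247.3] 63 [0.4641 0.0692 0.012 ]
orange
[340.5 184.7] 26 [ 0.6289 -0.1544  0.014 ]
[215.3 211.2] 35 [0.5575 0.174  0.014 ]
[336.1 246.1] 31 [ 0.4678 -0.1416  0.014 ]
```

View pics/crop1.png

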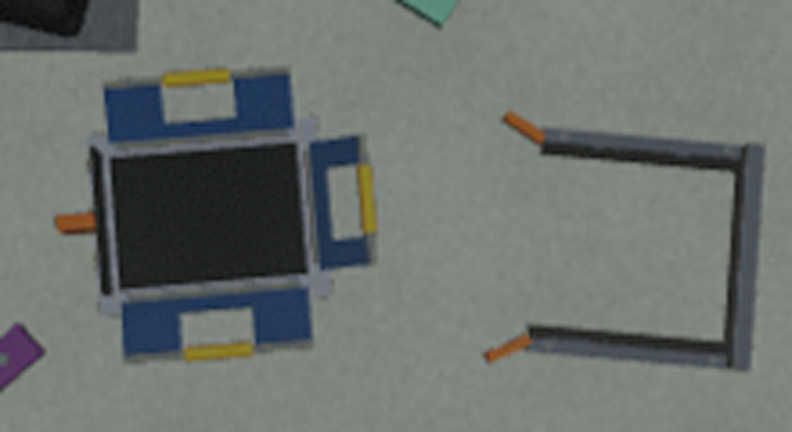

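View pics/crop2.png

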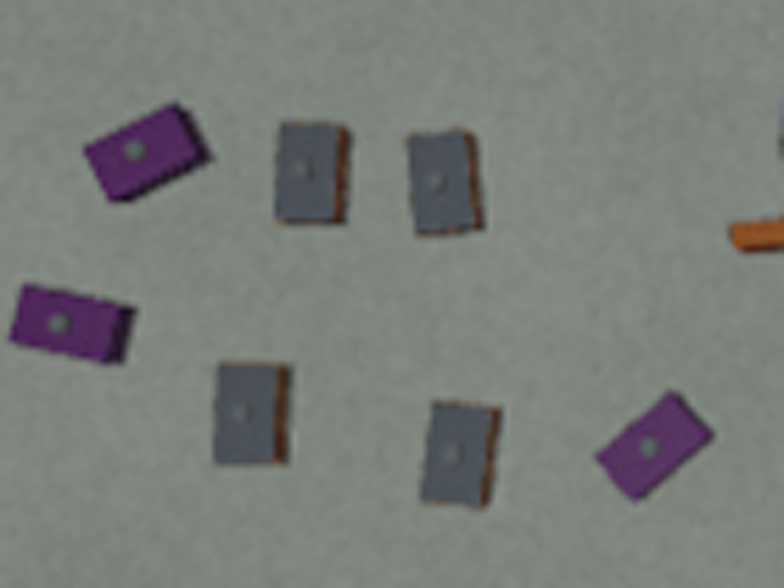

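```bash
python3 - <<'E'
from h import *
from scipy.optimize import least_squares
c=camera("top")
hsv=cv2.cvtColor(c["img"],cv2.COLOR_RGB2HSV)
for p in [(135,203),(133,199),(124,247),(161,255),(145,220),(180,230),(146,247)]: print(p,hsv[p[1],p[0]])
o1=np.array([195,150]);
def fit(M,px,x0):
    M=np.array(M)/1000;px=np.array(px)/3.6+o1
    def f(p):
        Rz=R.from_euler('z',p[2]).as_matrix();return (proj(c,M@Rz.T+[p[0],p[1],0])-px)
    s=least_squares(lambda p:f(p).ravel(),x0,loss='soft_l1',f_scale=.7);print(np.round(s.x[:2],4),np.degrees(s.x[2]).round(2));print(np.round(f(s.x),1).tolist())
fit([[-85,67,6],[85,67,6],[85,-67,6],[-85,-67,6],[-68,105,12],[68,105,12],[68,-105,12],[-68,-105,12],[125,47,12],[125,-47,12],[0,102,14],[0,-102,14],[122,0,14]],
 [[93,135],[315,120],[327,293],[102,309],[104,86],[290,70],[312,347],[124,360],[361,137],[372,264],[197,77],[219,351],[367,199]],[.564,.078,-1.48])
fit([[-60,82,14.5],[-60,-82,14.5],[85,82,30],[85,-82,30],[-60,62,14.5],[-60,-62,14.5],[85,69.5,9],[-90,85.5,14.5],[-90,-85.5,14.5]],
 [[547,128],[528,352],[745,145],[732,368],[541,151],[530,325],[735,170],[503,118],[487,358]],[.54,-.24,-1.66])
for p in [(308,172),(443,182),(247.5,413.5),(458,454.5)]:
    print(np.round(ray(c,p[0]/5.6+80,p[1]/5.6+170,.028),4))
E
```

```text
(135, 203) [106  38  88]
(133, 199) [94 19 93]
(124, 247) [106  37  89]
(161, 255) [105  34  89]
(145, 220) [ 60  13 133]
(180, 230) [ 55  12 133]
(146, 247) [ 60  11 135]
[0.5631 0.0771] -85.18
[[-2.4, -0.8], [0.1, -1.6], [0.9, 0.9], [-1.3, 1.6], [-0.2, -2.2], [-0.4, -1.8], [-0.1, 0.9], [-0.1, 1.5], [3.2, -0.3], [3.1, 0.0], [-0.2, -0.7], [-0.5, 0.8], [1.9, 0.3]]
[ 0.54  -0.222] -94.66
[[-0.9, 0.1], [-0.2, 0.2], [0.4, -0.6], [0.0, 0.6], [0.2, 1.2], [-0.2, -0.0], [0.8, -1.9], [0.1, 0.5], [-0.4, -1.1]]
[0.5826 0.3796 0.028 ]
[0.5783 0.3175 0.028 ]
[0.4716 0.4039 0.028 ]
[0.4533 0.3075 0.028 ]
```

```bash
python3 - <<'E'
from h import *
c=camera("side")
crop(c,"side1.png",205,180,345,280,5.6)
Rz=R.from_euler('z',-85.18,degrees=True).as_matrix()
M=np.array([[-85,67,6],[85,67,6],[85,-67,6],[-85,-67,6],[0,102,10],[0,-102,10],[122,0,10]])/1000
print(((proj(c,M@Rz.T+[.5631,.0771,0])-[205,180])*5.6).round().tolist())
E
```

```text
[[175.0, 426.0], [276.0, 192.0], [547.0, 235.0], [480.0, 481.0], [155.0, 283.0], [594.0, 356.0], [427.0, 161.0]]
```

View pics/side1.png

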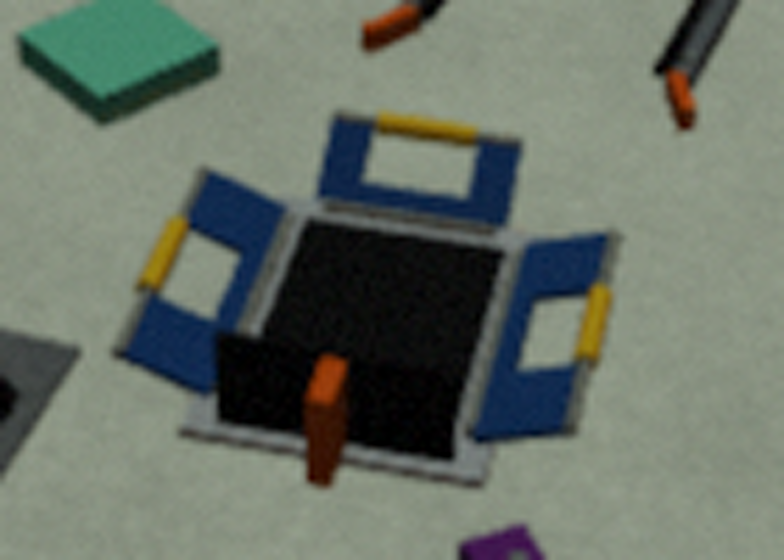

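```bash
python3 - <<'E'
from h import *
from scipy.optimize import least_squares
T=camera("top");S=camera("side");YT=blobs(T,(22,120,120),(35,255,255));YS=blobs(S,(20,120,100),(35,255,255))
print([b[0].round(1) for b in YS])
o1=np.array([195,150]);o2=np.array([205,180])
M=np.array([[-85,67,6],[85,67,6],[85,-67,6],[-85,-67,6],[-106,0,56]])/1000
px=np.array([[93,135],[315,120],[327,293],[102,309],[57,222]])/3.6+o1
sx=np.array([[180,432],[280,195],[540,237],[485,484]])/5.6+o2
def f(p):
    m=M@R.from_euler('z',p[2]).as_matrix().T+[p[0],p[1],0]
    return np.r_[(proj(T,m)-px).ravel(),(proj(S,m[:4])-sx).ravel()]
s=least_squares(f,[.563,.077,-1.48],loss='soft_l1',f_scale=.7).x;print(s[:2].round(4),np.degrees(s[2]),f(s).round(1))
Rz=R.from_euler('z',s[2]).as_matrix()
pair={(249,171):(233.8,225.8),(296,204):(281,203),(255,247):(311,238)}
for (a,b),q in pair.items():
    t=min(YT,key=lambda x:np.hypot(*(x[0]-[a,b])))[0];q=min(YS,key=lambda x:np.hypot(*(x[0]-np.array(q))))[0]
    P=least_squares(lambda P:np.r_[proj(T,P)[0]-t,proj(S,P)[0]-q],[.56,.07,.02]);print("bar",P.x.round(4),P.fun.round(1),"tray frame",((P.x-[s[0],s[1],0])@Rz).round(4))
E
```

```text
[array([280.6, 201.9]), array([234. , 224.8]), array([310.6, 237.1])]
[0.562  0.0768] -84.95468455006939 [-2.3 -0.2  0.2 -1.3  1.1  1.2 -1.1  2.2 -0.8  0.3 -0.4 -0.9 -0.4 -0.6
  1.6 -0.5 -0.2 -0.6]
bar [0.661  0.0859 0.0304] [ 0.   0.2 -0.2 -0. ] tray frame [-0.0003  0.0993  0.0304]
bar [ 0.574  -0.0372  0.0387] [ 0.  0. -0. -0.] tray frame [0.1146 0.0019 0.0387]
bar [0.4642 0.0686 0.0307] [ 0.  0. -0. -0.] tray frame [-0.0004 -0.0982  0.0307]
```

```bash
python3 -c "
from h import *
go([.5,-.25,.2],60)
go([.659,.086,.12],95)"
```

```text
pos [ 0.2183 -0.5856  0.2311] yaw 20.45 t 0.35 shift mm [ 381.2 -216.    31.2] rotv deg [-2.000e-02 -1.000e-02 -3.955e+01]
pos [ 0.2183 -0.5856  0.2311] yaw 20.45 t 0.35 shift mm [ 647.5 -475.3  111.3] rotv deg [-2.000e-02 -1.000e-02 -7.455e+01]
```

Emit:
{"api": "carry_out", "payload": {"motion": [{"xyz":[0.05,-0.03,0],"angular":[0,0,-5]},{"xyz":[0.09,-0.06,0],"angular":[0,0,-11]},{"xyz":[0.13,-0.09,0],"angular":[0,0,-17]},{"xyz":[0.17,-0.12,0],"angular":[0,0,-23]},{"xyz":[0.21,-0.15,0],"angular":[0,0,-29]},{"xyz":[0.25,-0.18,0],"angular":[0,0,-35]},{"xyz":[0.29,-0.21,0],"angular":[0,0,-41]},{"xyz":[0.33,-0.24,0.01],"angular":[0,0,-47]},{"xyz":[0.37,-0.27,0.02],"angular":[0,0,-53]},{"xyz":[0.41,-0.3,0.03],"angular":[0,0,-59]},{"xyz":[0.45,-0.33,0.03],"angular":[0,0,-66]},{"xyz":[0.49,-0.36,0.03],"angular":[0,0,-74.5]}], "hand": 0.6, "grip_force": 40}}

```text
clock: 1.55
position: [0.5464, -0.0847, 0.2012]
ee_rot: [0.674, 0.739, -0.0, 0.0]
ft_force: [0.6, -0.4, 0.1]
grip_width: 0.599
grasp_force: 0.0
```

```bash
python3 -c "
from h import *
go([.659,.0855,.12],95);print(get_obs()['joint_pos'].round(2), get_obs()['grip_width'])"
```

```text
pos [ 0.5464 -0.0847  0.2012] yaw 95.21 t 1.55 shift mm [159.3 127.6  81.2] rotv deg [-0.    0.02  0.21]
[ 0.59  0.25 -0.6   1.67  0.15  1.27  0.05] 0.5986893399847316
```

Emit:
{"api": "carry_out", "payload": {"motion": [{"xyz":[0.04,0.032,0.02],"angular":[0,0,0]},{"xyz":[0.08,0.064,0.04],"angular":[0,0,0]},{"xyz":[0.12,0.096,0.06],"angular":[0,0,0]},{"xyz":[0.159,0.128,0.08],"angular":[0,0,0]},{"xyz":[0.159,0.128,0.08],"angular":[0,0,0]},{"xyz":[0.159,0.128,0.08],"angular":[0,0,0]}], "hand": 0.28}}

```text
clock: 2.15
position: [0.6592, 0.0869, 0.1193]
ee_rot: [0.674, 0.738, -0.0, -0.002]
ft_force: [-0.1, 0.9, -0.2]
grip_width: 0.282
grasp_force: 0.0
```

```bash
python3 -c "
from h import *
go([.6596,.0854,.0105],95)
S=camera('side');crop(S,'s2.png',205,150,345,280,4)"
```

```text
pos [0.6592 0.0869 0.1193] yaw 95.2 t 2.15 shift mm [ -1.8   0.5 108.8] rotv deg [-0.15 -0.13  0.2 ]
```

Emit:
{"api": "carry_out", "payload": {"motion": [{"xyz":[-0.002,0,0.04],"angular":[0,0,0.2]},{"xyz":[-0.002,0,0.075],"angular":[0,0,0.2]},{"xyz":[-0.002,0,0.095],"angular":[0,0,0.2]},{"xyz":[-0.002,0,0.109],"angular":[0,0,0.2]},{"xyz":[-0.002,0,0.109],"angular":[0,0,0.2]},{"xyz":[-0.002,0,0.109],"angular":[0,0,0.2]}]}}

```text
clock: 2.8
position: [0.6605, 0.0805, 0.0137]
ee_rot: [0.678, 0.735, 0.0, 0.001]
ft_force: [-0.5, -0.3, 0.4]
grip_width: 0.277
grasp_force: 0.0
```

Emit:
{"api": "carry_out", "payload": {"motion": [{"xyz":[0,0,0],"angular":[0,0,0]},{"xyz":[0,0,0],"angular":[0,0,0]},{"xyz":[0,0,0],"angular":[0,0,0]},{"xyz":[0,0,0],"angular":[0,0,0]},{"xyz":[0,0,0],"angular":[0,0,0]}], "hand": 0, "grip_force": 40}}

```text
clock: 3.3
position: [0.6614, 0.081, 0.0136]
ee_rot: [0.677, 0.736, 0.001, 0.001]
ft_force: [5.9, -0.8, 2.5]
grip_width: 0.108
grasp_force: 39.1
```

```bash
python3 -c "
from h import *
go([.6596,.0854,.0105],95)
import numpy as np
a=np.radians([25,35,45,55,65,75,85,93])
print(np.c_[46*(np.cos(a)-np.cos(a[0])),-46*(np.sin(a)-np.sin(a[0]))].round(1).tolist())
S=camera('side');crop(S,'s3.png',205,150,345,280,4)"
```

```text
pos [0.6614 0.081  0.0136] yaw 94.72 t 3.3 shift mm [ 4.5 -1.5  3.1] rotv deg [ 0.2   0.   -0.28]
[[0.0, -0.0], [-4.0, -6.9], [-9.2, -13.1], [-15.3, -18.2], [-22.2, -22.2], [-29.8, -25.0], [-37.7, -26.4], [-44.1, -26.5]]
```

View pics/s3.png

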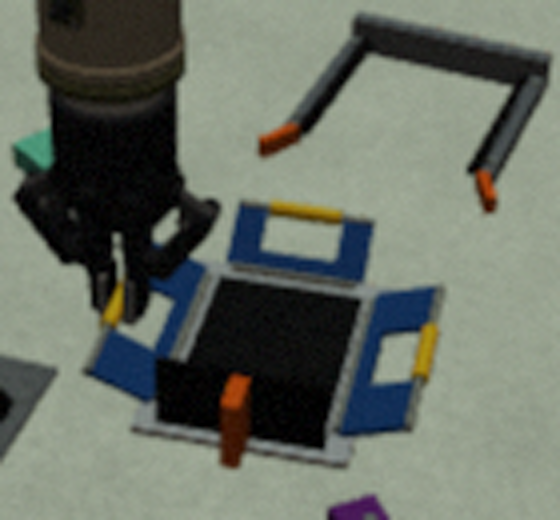

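Emit:
{"api": "carry_out", "payload": {"motion": [{"xyz":[0,-0.002,-0.0035],"angular":[0,0,0]},{"xyz":[0,-0.004,-0.007],"angular":[0,0,0]},{"xyz":[0,-0.009,-0.013],"angular":[0,0,0]},{"xyz":[0,-0.015,-0.018],"angular":[0,0,0]},{"xyz":[0,-0.022,-0.022],"angular":[0,0,0]},{"xyz":[0,-0.03,-0.025],"angular":[0,0,0]},{"xyz":[0,-0.038,-0.0265],"angular":[0,0,0]},{"xyz":[0,-0.044,-0.0265],"angular":[0,0,0]},{"xyz":[0,-0.045,-0.0265],"angular":[0,0,0]},{"xyz":[0,-0.045,-0.0265],"angular":[0,0,0]}]}}

```text
clock: 4.35
position: [0.6164, 0.0773, 0.0417]
ee_rot: [0.677, 0.736, 0.001, 0.002]
ft_force: [1.3, -2.3, 17.0]
grip_width: 0.11
grasp_force: 39.8
```

Emit:
{"api": "carry_out", "payload": {"motion": [{"xyz":[0,0,0],"angular":[0,0,0]},{"xyz":[0,0,0],"angular":[0,0,0]},{"xyz":[0,0,0],"angular":[0,0,0]},{"xyz":[0,0,-0.03],"angular":[0,0,0]},{"xyz":[0,0,-0.07],"angular":[0,0,0]},{"xyz":[0,0,-0.1],"angular":[0,0,0]},{"xyz":[0,0,-0.1],"angular":[0,0,0]}], "hand": 0.3}}

```text
clock: 5.05
position: [0.6167, 0.0782, 0.1431]
ee_rot: [0.677, 0.736, 0.002, 0.002]
ft_force: [-0.1, 0.8, 0.6]
grip_width: 0.301
grasp_force: 0.0
```

```bash
cat >> h.py <<'E'
def bars(tr=None):
    from scipy.optimize import least_squares
    T=camera("top");S=camera("side")
    A=[b[0] for b in blobs(T,(22,120,120),(35,255,255))];B=[b[0] for b in blobs(S,(20,120,100),(35,255,255))]
    for a in A:
        for b in B:
            P=least_squares(lambda P:np.r_[proj(T,P)[0]-a,proj(S,P)[0]-b],[.56,.07,.02])
            if np.abs(P.fun).max()<1.2: print("bar",P.x.round(4),P.fun.round(1))
E
python3 -c "
from h import *
bars();go([.4642,.0680,.12],95)"
```

```text
bar [ 0.5704 -0.0375  0.0378] [ 0.1  0.3 -0.3 -0. ]
pos [0.6148 0.0773 0.1388] yaw 94.75 t 5.15 shift mm [   3.2 -150.8   18.8] rotv deg [ 0.    0.02 -0.25]
```

Emit:
{"api": "carry_out", "payload": {"motion": [{"xyz":[-0.035,-0.05,0],"angular":[0,0,-0.2]},{"xyz":[-0.07,-0.1,0],"angular":[0,0,-0.2]},{"xyz":[-0.1,-0.15,0],"angular":[0,0,-0.2]},{"xyz":[-0.13,-0.15,0],"angular":[0,0,-0.2]},{"xyz":[-0.13,-0.15,0],"angular":[0,0,-0.2]},{"xyz":[-0.13,-0.15,0],"angular":[0,0,-0.2]}], "hand": 0.28}}

```text
clock: 5.75
position: [0.4749, -0.0661, 0.1377]
ee_rot: [0.677, 0.736, -0.001, -0.001]
ft_force: [-0.0, 0.2, -0.3]
grip_width: 0.279
grasp_force: 0.0
```

```bash
python3 -c "
from h import *
bars();go([.4610,.0680,.0095],95)"
```

```text
bar [0.6146 0.0819 0.0608] [ 0.   0.2 -0.2 -0. ]
bar [ 0.5704 -0.037   0.0384] [ 0.   0.2 -0.2 -0. ]
bar [0.4605 0.0685 0.0309] [-0. -0.  0.  0.]
pos [ 0.4761 -0.0637  0.1382] yaw 94.99 t 5.85 shift mm [132.3  -3.5 128.8] rotv deg [-0.06 -0.06 -0.01]
```

Emit:
{"api": "carry_out", "payload": {"motion": [{"xyz":[0.045,-0.003,0.02],"angular":[0,0,0]},{"xyz":[0.09,-0.003,0.03],"angular":[0,0,0]},{"xyz":[0.132,-0.003,0.04],"angular":[0,0,0]},{"xyz":[0.132,-0.003,0.06],"angular":[0,0,0]},{"xyz":[0.132,-0.003,0.08],"angular":[0,0,0]},{"xyz":[0.132,-0.003,0.1],"angular":[0,0,0]},{"xyz":[0.132,-0.003,0.12],"angular":[0,0,0]},{"xyz":[0.132,-0.003,0.129],"angular":[0,0,0]},{"xyz":[0.132,-0.003,0.129],"angular":[0,0,0]},{"xyz":[0.132,-0.003,0.129],"angular":[0,0,0]}]}}

```text
clock: 6.85
position: [0.4622, 0.0675, 0.0103]
ee_rot: [0.676, 0.737, 0.0, -0.0]
ft_force: [0.5, 0.3, 0.4]
grip_width: 0.282
grasp_force: 0.0
```

Emit:
{"api": "carry_out", "payload": {"motion": [{"xyz":[0,0,0],"angular":[0,0,0]},{"xyz":[0,0,0],"angular":[0,0,0]},{"xyz":[0,0,0],"angular":[0,0,0]},{"xyz":[0,0,0],"angular":[0,0,0]},{"xyz":[0,0,0],"angular":[0,0,0]}], "hand": 0}}

```text
clock: 7.35
position: [0.4622, 0.0669, 0.0101]
ee_rot: [0.676, 0.737, 0.0, 0.0]
ft_force: [-0.1, 2.6, 0.2]
grip_width: 0.108
grasp_force: 38.9
```

Emit:
{"api": "carry_out", "payload": {"motion": [{"xyz":[0,0.002,-0.0035],"angular":[0,0,0]},{"xyz":[0,0.004,-0.007],"angular":[0,0,0]},{"xyz":[0,0.009,-0.013],"angular":[0,0,0]},{"xyz":[0,0.015,-0.018],"angular":[0,0,0]},{"xyz":[0,0.022,-0.022],"angular":[0,0,0]},{"xyz":[0,0.03,-0.025],"angular":[0,0,0]},{"xyz":[0,0.038,-0.0265],"angular":[0,0,0]},{"xyz":[0,0.044,-0.0265],"angular":[0,0,0]},{"xyz":[0,0.044,-0.0265],"angular":[0,0,0]},{"xyz":[0,0.044,-0.0265],"angular":[0,0,0]}]}}

```text
clock: 8.35
position: [0.5069, 0.0704, 0.0391]
ee_rot: [0.676, 0.737, -0.0, 0.001]
ft_force: [-13.1, -1.0, 30.8]
grip_width: 0.113
grasp_force: 42.3
```

Emit:
{"api": "carry_out", "payload": {"motion": [{"xyz":[0,0,0],"angular":[0,0,0]},{"xyz":[0,0,0],"angular":[0,0,0]},{"xyz":[0,0,0],"angular":[0,0,0]},{"xyz":[0,0,-0.03],"angular":[0,0,0]},{"xyz":[0,0,-0.07],"angular":[0,0,0]},{"xyz":[0,0,-0.1],"angular":[0,0,0]},{"xyz":[-0.04,-0.03,-0.1],"angular":[0,0,8]},{"xyz":[-0.08,-0.06,-0.1],"angular":[0,0,16]},{"xyz":[-0.12,-0.09,-0.1],"angular":[0,0,24]},{"xyz":[-0.16,-0.12,-0.1],"angular":[0,0,32]},{"xyz":[-0.2,-0.12,-0.1],"angular":[0,0,40]},{"xyz":[-0.2,-0.12,-0.1],"angular":[0,0,48]}], "hand": 0.28}}

```text
clock: 9.55
position: [0.4024, -0.1445, 0.1366]
ee_rot: [0.92, 0.392, -0.0, 0.001]
ft_force: [0.8, 0.7, -0.4]
grip_width: 0.276
grasp_force: 0.0
```

```bash
python3 -c "
from h import *
bars();go([.573,-.0375,.12],5)"
```

```text
bar [0.6168 0.0817 0.0607] [ 0.1  0.2 -0.2 -0. ]
bar [ 0.5725 -0.0373  0.0386] [-0.  -0.1  0.1  0. ]
bar [0.5053 0.0719 0.0614] [ 0.  0. -0. -0.]
pos [ 0.4032 -0.14    0.1364] yaw 46.68 t 9.65 shift mm [191.1  53.2  16.4] rotv deg [-0.000e+00 -1.000e-02  4.168e+01]
```

Emit:
{"api": "carry_out", "payload": {"motion": [{"xyz":[0.04,0.01,0],"angular":[0,0,7]},{"xyz":[0.08,0.02,0],"angular":[0,0,14]},{"xyz":[0.12,0.03,0],"angular":[0,0,21]},{"xyz":[0.16,0.04,0],"angular":[0,0,28]},{"xyz":[0.19,0.052,0],"angular":[0,0,35]},{"xyz":[0.19,0.052,0.016],"angular":[0,0,41.7]},{"xyz":[0.19,0.052,0.016],"angular":[0,0,41.7]},{"xyz":[0.19,0.052,0.016],"angular":[0,0,41.7]},{"xyz":[0.19,0.052,0.016],"angular":[0,0,41.7]}], "hand": 0.24}}

```text
clock: 10.55
position: [0.571, -0.0361, 0.1211]
ee_rot: [0.999, 0.048, 0.0, 0.0]
ft_force: [-0.3, -0.4, 0.1]
grip_width: 0.24
grasp_force: 0.0
```

```bash
python3 -c "
from h import *
go([.571,-.036,.0215],5);print(get_obs()['joint_pos'].round(2))
a=np.radians([36.6,45,55,65,75,85,93])
print(np.c_[46*(np.cos(a)-np.cos(a[0])),-46*(np.sin(a)-np.sin(a[0]))].round(1).tolist())"
```

```text
pos [ 0.571  -0.0361  0.1211] yaw 5.46 t 10.55 shift mm [-0.  -0.1 99.6] rotv deg [ 0.03 -0.03  0.46]
[ 0.44  0.36 -0.54  1.71  0.2   1.13 -1.64]
[[0.0, -0.0], [-4.4, -5.1], [-10.5, -10.3], [-17.5, -14.3], [-25.0, -17.0], [-32.9, -18.4], [-39.3, -18.5]]
```

Emit:
{"api": "carry_out", "payload": {"motion": [{"xyz":[0,0,0.04],"angular":[0,0,0.4]},{"xyz":[0,0,0.07],"angular":[0,0,0.4]},{"xyz":[0,0,0.09],"angular":[0,0,0.4]},{"xyz":[0,0,0.1],"angular":[0,0,0.4]},{"xyz":[0,0,0.1],"angular":[0,0,0.4]}]}}

```text
clock: 11.05
position: [0.5705, -0.0362, 0.02]
ee_rot: [0.999, 0.043, -0.001, 0.0]
ft_force: [0.2, 0.1, 0.3]
grip_width: 0.238
grasp_force: 0.0
```

Emit:
{"api": "carry_out", "payload": {"motion": [{"xyz":[0,0,0],"angular":[0,0,0]},{"xyz":[0,0,0],"angular":[0,0,0]},{"xyz":[0,0,0],"angular":[0,0,0]},{"xyz":[0,0,0],"angular":[0,0,0]},{"xyz":[0,0,0],"angular":[0,0,0]}], "hand": 0}}

```text
clock: 11.55
position: [0.5717, -0.0365, 0.0211]
ee_rot: [0.999, 0.042, 0.001, 0.0]
ft_force: [-0.2, -3.9, 3.2]
grip_width: 0.11
grasp_force: 39.4
```

Emit:
{"api": "carry_out", "payload": {"motion": [{"xyz":[0,-0.002,-0.0025],"angular":[0,0,0]},{"xyz":[0,-0.0045,-0.005],"angular":[0,0,0]},{"xyz":[0,-0.0105,-0.0105],"angular":[0,0,0]},{"xyz":[0,-0.0175,-0.0145],"angular":[0,0,0]},{"xyz":[0,-0.025,-0.017],"angular":[0,0,0]},{"xyz":[0,-0.033,-0.0185],"angular":[0,0,0]},{"xyz":[0,-0.039,-0.0185],"angular":[0,0,0]},{"xyz":[0,-0.0395,-0.0185],"angular":[0,0,0]},{"xyz":[0,-0.0395,-0.0185],"angular":[0,0,0]}]}}

```text
clock: 12.45
position: [0.5684, 0.0038, 0.0401]
ee_rot: [0.999, 0.042, 0.001, 0.0]
ft_force: [-1.0, -3.0, 11.3]
grip_width: 0.111
grasp_force: 40.2
```

Emit:
{"api": "carry_out", "payload": {"motion": [{"xyz":[0,0,0],"angular":[0,0,0]},{"xyz":[0,0,0],"angular":[0,0,0]},{"xyz":[0,0,0],"angular":[0,0,0]},{"xyz":[0,0,-0.03],"angular":[0,0,0]},{"xyz":[0,0,-0.07],"angular":[0,0,0]},{"xyz":[0,0,-0.1],"angular":[0,0,0]},{"xyz":[0,0.04,-0.1],"angular":[0,0,0]},{"xyz":[0,0.08,-0.1],"angular":[0,0,0]},{"xyz":[0,0.12,-0.1],"angular":[0,0,0]},{"xyz":[0,0.12,-0.1],"angular":[0,0,0]}], "hand": 0.28}}

```text
clock: 13.45
position: [0.5773, -0.1229, 0.1383]
ee_rot: [0.999, 0.038, -0.0, 0.001]
ft_force: [-0.6, -0.9, 0.1]
grip_width: 0.284
grasp_force: 0.0
```

```bash
cat >> h.py <<'E'
def sensors(c=None):
    """grey tops of the sensors -> world centre (z=.028 plane), direction of long side, deg in (0,180)"""
    c=c or camera("top")
    for ce,a,r in blobs(c,(98,24,70),(114,60,115),25):
        if a>260: continue
        P=ray(c,*ce,.028);b=cv2.boxPoints(r);W=np.array([ray(c,*p,.028) for p in b])
        e=[W[1]-W[0],W[2]-W[1]];l=[np.linalg.norm(x) for x in e];d=e[int(np.argmax(l))]
        if min(l)<.012: continue
        print("s",P[:2].round(4),"px",ce.round(1),a,"size",np.round(sorted(l),3),"long",(np.degrees(np.arctan2(d[1],d[0]))%180).round(1))
E
python3 -c "
from h import *
bars();sensors()
c=camera('side');crop(c,'s4.png',150,150,350,300,4)"
```

```text
bar [0.617  0.0847 0.0603] [ 0.   0.1 -0.1 -0. ]
bar [0.5692 0.0043 0.0598] [ 0.  0. -0. -0.]
bar [0.5055 0.0754 0.0613] [ 0.  0. -0. -0.]
s [0.6098 0.0804] px [251.1 190.9] 88 size [0.018 0.138] long 89.2
s [0.583  0.3821] px [134.  200.6] 146 size [0.026 0.039] long 1.7
s [0.5793 0.3208] px [157.8 202.1] 146 size [0.025 0.041] long 7.7
s [0.4723 0.4063] px [123.2 243.5] 145 size [0.026 0.038] long 1.8
s [0.4543 0.3104] px [160.7 250.7] 151 size [0.025 0.041] long 173.3
```

View pics/s4.png

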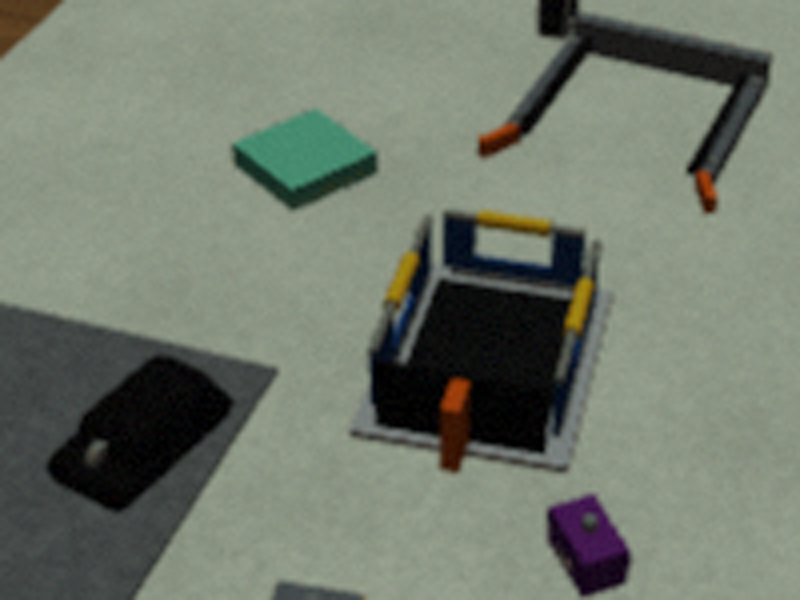

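```bash
python3 -c "
from h import *
go([.4543,.3077,.12],83.3)"
```

```text
pos [ 0.5779 -0.1143  0.1388] yaw 4.95 t 13.65 shift mm [ -86.8 -431.1   19.2] rotv deg [-5.000e-02 -3.000e-02 -7.835e+01]
```

Emit:
{"api": "carry_out", "payload": {"motion": [{"xyz":[-0.008,-0.04,0],"angular":[0,0,-7]},{"xyz":[-0.016,-0.08,0],"angular":[0,0,-14]},{"xyz":[-0.024,-0.12,0],"angular":[0,0,-21]},{"xyz":[-0.032,-0.16,0],"angular":[0,0,-28]},{"xyz":[-0.04,-0.2,0],"angular":[0,0,-35]},{"xyz":[-0.048,-0.24,0],"angular":[0,0,-42]},{"xyz":[-0.056,-0.28,0],"angular":[0,0,-49]},{"xyz":[-0.064,-0.32,0],"angular":[0,0,-56]},{"xyz":[-0.072,-0.36,0],"angular":[0,0,-63]},{"xyz":[-0.08,-0.4,0],"angular":[0,0,-70]},{"xyz":[-0.087,-0.431,0.01],"angular":[0,0,-78.3]},{"xyz":[-0.087,-0.431,0.019],"angular":[0,0,-78.3]}], "hand": 0.72}}

```text
clock: 14.85
position: [0.451, 0.3123, 0.1202]
ee_rot: [0.744, 0.669, 0.001, -0.001]
ft_force: [0.4, -0.1, 0.1]
grip_width: 0.724
grasp_force: 0.0
```

Emit:
{"api": "carry_out", "payload": {"motion": [{"xyz":[0,0,0],"angular":[0,0,0]},{"xyz":[0,0,0],"angular":[0,0,0]},{"xyz":[0,0,0],"angular":[0,0,0]}]}}

```text
clock: 15.15
position: [0.4555, 0.3052, 0.1203]
ee_rot: [0.749, 0.663, 0.0, 0.0]
ft_force: [0.6, 0.1, 0.6]
grip_width: 0.728
grasp_force: 0.0
```

```bash
python3 -c "
from h import *
sensors();go([.4543,.3077,.002],83.3)"
```

```text
s [0.6093 0.0835] px [249.9 191.1] 95 size [0.02  0.141] long 88.1
s [0.5828 0.3823] px [134.  200.6] 144 size [0.024 0.041] long 176.6
s [0.5794 0.3206] px [157.9 202.1] 149 size [0.025 0.042] long 7.1
s [0.4565 0.3083] px [161.5 249.9] 126 size [0.023 0.041] long 1.4
pos [0.4555 0.3053 0.1203] yaw 83.01 t 15.2 shift mm [  2.3  -1.6 118.3] rotv deg [ 0.05  0.01 -0.29]
```

Descend, close, lift.

Emit:
{"api": "carry_out", "payload": {"motion": [{"xyz":[0.002,-0.001,0.04],"angular":[0,0,0]},{"xyz":[0.002,-0.001,0.075],"angular":[0,0,0]},{"xyz":[0.002,-0.001,0.1],"angular":[0,0,0]},{"xyz":[0.002,-0.001,0.118],"angular":[0,0,0]},{"xyz":[0.002,-0.001,0.118],"angular":[0,0,0]}]}}

```text
clock: 15.7
position: [0.4534, 0.307, 0.0002]
ee_rot: [0.748, 0.663, -0.001, -0.0]
ft_force: [-0.3, -0.5, 0.1]
grip_width: 0.723
grasp_force: 0.0
```

Emit:
{"api": "carry_out", "payload": {"motion": [{"xyz":[0,0,0],"angular":[0,0,0]},{"xyz":[0,0,0],"angular":[0,0,0]},{"xyz":[0,0,0],"angular":[0,0,0]},{"xyz":[0,0,0],"angular":[0,0,0]}], "hand": 0}}

```text
clock: 16.1
position: [0.4549, 0.3086, 0.0031]
ee_rot: [0.748, 0.663, 0.001, 0.0]
ft_force: [-0.9, -1.5, 7.1]
grip_width: 0.527
grasp_force: 43.0
```

Emit:
{"api": "carry_out", "payload": {"motion": [{"xyz":[0,0,-0.04],"angular":[0,0,0]},{"xyz":[0,0,-0.08],"angular":[0,0,0]},{"xyz":[0,0,-0.115],"angular":[0,0,0]},{"xyz":[0,0,-0.115],"angular":[0,0,0]}]}}

```text
clock: 16.5
position: [0.4561, 0.3101, 0.1219]
ee_rot: [0.748, 0.664, 0.004, 0.001]
ft_force: [0.6, 0.2, -0.4]
grip_width: 0.532
grasp_force: 42.1
```

```bash
python3 -c "
from h import *
print(get_obs()['grip_width'])
go([.5658,.0282,.118],95)"
```

```text
0.5321152606018181
pos [0.4561 0.3101 0.1219] yaw 83.15 t 16.5 shift mm [-266.8  142.5    3.7] rotv deg [  0.4   -0.2  -11.85]
```

Emit:
{"api": "carry_out", "payload": {"motion": [{"xyz":[-0.04,0.021,0],"angular":[0,0,-2]},{"xyz":[-0.08,0.043,0],"angular":[0,0,-4]},{"xyz":[-0.12,0.064,0],"angular":[0,0,-6]},{"xyz":[-0.16,0.085,0],"angular":[0,0,-8]},{"xyz":[-0.2,0.107,0],"angular":[0,0,-10]},{"xyz":[-0.24,0.128,0],"angular":[0,0,-11.8]},{"xyz":[-0.267,0.1425,0],"angular":[0,0,-11.8]},{"xyz":[-0.267,0.1425,0],"angular":[0,0,-11.8]},{"xyz":[-0.267,0.1425,0],"angular":[0,0,-11.8]},{"xyz":[-0.267,0.1425,0],"angular":[0,0,-11.8]}]}}

```text
clock: 17.5
position: [0.5632, 0.0274, 0.1168]
ee_rot: [0.675, 0.738, 0.0, -0.0]
ft_force: [-0.5, 0.6, -0.2]
grip_width: 0.528
grasp_force: 42.1
```

```bash
python3 -c "
from h import *
print(get_obs()['grip_width'])
go([.5658,.0282,.01],95)"
```

```text
0.5283627980499125
pos [0.5632 0.0274 0.1168] yaw 95.04 t 17.5 shift mm [  0.5   2.7 106.8] rotv deg [-0.01 -0.02  0.04]
```

Emit:
{"api": "carry_out", "payload": {"motion": [{"xyz":[0,0.002,0.04],"angular":[0,0,0]},{"xyz":[0,0.002,0.075],"angular":[0,0,0]},{"xyz":[0,0.002,0.09],"angular":[0,0,0]},{"xyz":[0,0.002,0.1],"angular":[0,0,0]},{"xyz":[0,0.002,0.107],"angular":[0,0,0]},{"xyz":[0,0.002,0.107],"angular":[0,0,0]},{"xyz":[0,0.002,0.107],"angular":[0,0,0]}]}}

```text
clock: 18.2
position: [0.5664, 0.0264, 0.0109]
ee_rot: [0.676, 0.737, 0.001, 0.001]
ft_force: [0.4, -0.6, -0.4]
grip_width: 0.526
grasp_force: 42.1
```

Emit:
{"api": "carry_out", "payload": {"motion": [{"xyz":[0,0,0],"angular":[0,0,0]},{"xyz":[0,0,0],"angular":[0,0,0]},{"xyz":[0,0,0],"angular":[0,0,0]},{"xyz":[0,0,-0.04],"angular":[0,0,0]},{"xyz":[0,0,-0.08],"angular":[0,0,0]},{"xyz":[0,0,-0.11],"angular":[0,0,0]}], "hand": 0.64}}

```text
clock: 18.8
position: [0.5661, 0.0265, 0.1223]
ee_rot: [0.676, 0.737, 0.001, 0.001]
ft_force: [0.7, -0.3, -0.3]
grip_width: 0.641
grasp_force: 0.0
```

Emit:
{"api": "carry_out", "payload": {"motion": [{"xyz":[0.04,0.005,0],"angular":[0,0,-2]},{"xyz":[0.08,0.01,0],"angular":[0,0,-2]},{"xyz":[0.12,0.016,0],"angular":[0,0,-2]},{"xyz":[0.16,0.021,0],"angular":[0,0,-2.5]},{"xyz":[0.2,0.027,0],"angular":[0,0,-2.5]},{"xyz":[0.24,0.032,0],"angular":[0,0,-2.5]},{"xyz":[0.287,0.039,0],"angular":[0,0,-2.5]},{"xyz":[0.287,0.039,0],"angular":[0,0,-2.5]},{"xyz":[0.287,0.039,0],"angular":[0,0,-2.5]},{"xyz":[0.287,0.039,0],"angular":[0,0,-2.5]}], "hand": 0.72}}

```text
clock: 19.8
position: [0.5803, 0.3143, 0.1197]
ee_rot: [0.66, 0.751, -0.0, 0.0]
ft_force: [0.9, -0.8, -0.9]
grip_width: 0.721
grasp_force: 0.0
```

```bash
python3 -c "
from h import *
bars();sensors();go([.5794,.3179,.002],97.5)"
```

```text
bar [0.6167 0.0847 0.0609] [ 0.1  0.2 -0.2 -0. ]
bar [0.5688 0.0042 0.0591] [-0.  -0.1  0.1  0. ]
bar [0.5049 0.0753 0.0613] [ 0.   0.1 -0.1 -0. ]
s [0.6097 0.079 ] px [251.6 190.9] 90 size [0.02  0.138] long 86.8
s [0.5666 0.0279] px [271.2 207.6] 164 size [0.029 0.044] long 0.2
s [0.467  0.4079] px [122.6 245.6] 102 size [0.025 0.038] long 178.1
pos [0.5805 0.3139 0.1199] yaw 97.32 t 19.95 shift mm [  4.2  -0.6 117.9] rotv deg [ 0.02  0.05 -0.18]
```

Emit:
{"api": "carry_out", "payload": {"motion": [{"xyz":[0.003,0,0.04],"angular":[0,0,0]},{"xyz":[0.003,0,0.075],"angular":[0,0,0]},{"xyz":[0.003,0,0.1],"angular":[0,0,0]},{"xyz":[0.003,0,0.117],"angular":[0,0,0]},{"xyz":[0.003,0,0.117],"angular":[0,0,0]}]}}

```text
clock: 20.45
position: [0.5786, 0.317, 0.0007]
ee_rot: [0.66, 0.751, -0.002, -0.0]
ft_force: [0.1, 0.5, -0.4]
grip_width: 0.72
grasp_force: 0.0
```

Emit:
{"api": "carry_out", "payload": {"motion": [{"xyz":[0,0,0],"angular":[0,0,0]},{"xyz":[0,0,0],"angular":[0,0,0]},{"xyz":[0,0,0],"angular":[0,0,0]},{"xyz":[0,0,0],"angular":[0,0,0]}], "hand": 0}}

```text
clock: 20.85
position: [0.5802, 0.3189, 0.0043]
ee_rot: [0.66, 0.751, 0.001, 0.001]
ft_force: [-0.4, -0.8, 6.7]
grip_width: 0.528
grasp_force: 43.1
```

Emit:
{"api": "carry_out", "payload": {"motion": [{"xyz":[0,0,-0.04],"angular":[0,0,0]},{"xyz":[0,0,-0.08],"angular":[0,0,0]},{"xyz":[0,0,-0.115],"angular":[0,0,0]},{"xyz":[0,0,-0.115],"angular":[0,0,0]}]}}

```text
clock: 21.25
position: [0.5814, 0.3205, 0.1239]
ee_rot: [0.66, 0.752, 0.004, 0.001]
ft_force: [0.1, 0.2, -1.2]
grip_width: 0.531
grasp_force: 42.4
```

```bash
python3 -c "
from h import *
print(get_obs()['grip_width']);sensors()
go([.5627,.0641,.118],95)"
```

```text
0.5311595892949562
s [0.6094 0.081 ] px [250.8 191. ] 90 size [0.02  0.138] long 88.0
s [0.5665 0.0278] px [271.3 207.6] 167 size [0.029 0.044] long 0.2
s [0.4622 0.4086] px [122.2 247.5] 68 size [0.025 0.028] long 176.7
pos [0.5805 0.3195 0.1209] yaw 97.44 t 21.3 shift mm [-250.9  -50.8    2.3] rotv deg [ 0.27 -0.09  2.44]
```

Emit:
{"api": "carry_out", "payload": {"motion": [{"xyz":[-0.04,-0.008,0],"angular":[0,0,1]},{"xyz":[-0.08,-0.016,0],"angular":[0,0,2]},{"xyz":[-0.12,-0.024,0],"angular":[0,0,2.5]},{"xyz":[-0.16,-0.032,0],"angular":[0,0,2.5]},{"xyz":[-0.2,-0.04,0],"angular":[0,0,2.5]},{"xyz":[-0.24,-0.05,0],"angular":[0,0,2.5]},{"xyz":[-0.251,-0.051,0],"angular":[0,0,2.5]},{"xyz":[-0.251,-0.051,0],"angular":[0,0,2.5]},{"xyz":[-0.251,-0.051,0],"angular":[0,0,2.5]},{"xyz":[-0.251,-0.051,0],"angular":[0,0,2.5]}]}}

```text
clock: 22.3
position: [0.5611, 0.0653, 0.1178]
ee_rot: [0.675, 0.738, 0.0, -0.0]
ft_force: [-0.5, 0.1, 0.3]
grip_width: 0.53
grasp_force: 42.3
```

```bash
python3 -c "
from h import *
print(get_obs()['grip_width']);sensors()
go([.5627,.0641,.01],95)"
```

```text
0.52961631988528
s [0.5829 0.3821] px [134.  200.6] 146 size [0.026 0.039] long 1.7
s [0.4725 0.4063] px [123.2 243.5] 144 size [0.026 0.038] long 1.8
pos [0.5612 0.0652 0.1178] yaw 95.11 t 22.35 shift mm [ -1.3   1.4 107.8] rotv deg [ 0.   -0.05  0.11]
```

Emit:
{"api": "carry_out", "payload": {"motion": [{"xyz":[-0.001,0.001,0.04],"angular":[0,0,0]},{"xyz":[-0.001,0.001,0.075],"angular":[0,0,0]},{"xyz":[-0.001,0.001,0.09],"angular":[0,0,0]},{"xyz":[-0.001,0.001,0.1],"angular":[0,0,0]},{"xyz":[-0.001,0.001,0.107],"angular":[0,0,0]},{"xyz":[-0.001,0.001,0.107],"angular":[0,0,0]},{"xyz":[-0.001,0.001,0.107],"angular":[0,0,0]}]}}

```text
clock: 23.05
position: [0.5631, 0.0623, 0.0119]
ee_rot: [0.676, 0.737, 0.0, 0.0]
ft_force: [1.0, -0.2, -0.9]
grip_width: 0.53
grasp_force: 42.3
```

Emit:
{"api": "carry_out", "payload": {"motion": [{"xyz":[0,0,0],"angular":[0,0,0]},{"xyz":[0,0,0],"angular":[0,0,0]},{"xyz":[0,0,0],"angular":[0,0,0]},{"xyz":[0,0,-0.04],"angular":[0,0,0]},{"xyz":[0,0,-0.08],"angular":[0,0,0]},{"xyz":[0,0,-0.11],"angular":[0,0,0]}], "hand": 0.64}}

```text
clock: 23.65
position: [0.5627, 0.0624, 0.1232]
ee_rot: [0.676, 0.737, 0.0, 0.0]
ft_force: [0.7, -0.5, 0.2]
grip_width: 0.639
grasp_force: 0.0
```

Emit:
{"api": "carry_out", "payload": {"motion": [{"xyz":[0.04,0.006,0],"angular":[0,0,2]},{"xyz":[0.08,0.012,0],"angular":[0,0,3]},{"xyz":[0.12,0.018,0],"angular":[0,0,3.3]},{"xyz":[0.16,0.024,0],"angular":[0,0,3.3]},{"xyz":[0.2,0.03,0],"angular":[0,0,3.3]},{"xyz":[0.24,0.036,0],"angular":[0,0,3.3]},{"xyz":[0.28,0.042,0],"angular":[0,0,3.3]},{"xyz":[0.312,0.0475,0],"angular":[0,0,3.3]},{"xyz":[0.312,0.0475,0],"angular":[0,0,3.3]},{"xyz":[0.312,0.0475,0],"angular":[0,0,3.3]},{"xyz":[0.312,0.0475,0],"angular":[0,0,3.3]}], "hand": 0.72}}

```text
clock: 24.75
position: [0.5834, 0.3756, 0.1207]
ee_rot: [0.697, 0.717, -0.0, 0.0]
ft_force: [-0.4, 0.4, 0.2]
grip_width: 0.724
grasp_force: 0.0
```

```bash
python3 -c "
from h import *
bars();sensors();go([.5829,.3796,.002],91.7)"
```

```text
bar [0.6176 0.0851 0.0599] [ 0.   0.1 -0.1 -0. ]
bar [0.5689 0.0044 0.059 ] [ 0.  0. -0. -0.]
bar [0.5023 0.0743 0.0602] [ 0.  0. -0. -0.]
s [0.598  0.3763] px [136.4 194.8] 29 size [0.013 0.018] long 90.3
s [0.5668 0.028 ] px [271.2 207.5] 165 size [0.029 0.044] long 0.2
s [0.5629 0.0639] px [257.3 208.9] 160 size [0.026 0.044] long 5.6
pos [0.5836 0.3755 0.121 ] yaw 91.53 t 24.9 shift mm [  4.2  -0.6 119. ] rotv deg [ 0.03  0.04 -0.17]
```

Emit:
{"api": "carry_out", "payload": {"motion": [{"xyz":[0.003,0,0.04],"angular":[0,0,0]},{"xyz":[0.003,0,0.075],"angular":[0,0,0]},{"xyz":[0.003,0,0.1],"angular":[0,0,0]},{"xyz":[0.003,0,0.118],"angular":[0,0,0]},{"xyz":[0.003,0,0.118],"angular":[0,0,0]}]}}

```text
clock: 25.4
position: [0.582, 0.3784, 0.0004]
ee_rot: [0.697, 0.717, -0.002, -0.0]
ft_force: [-0.9, 0.1, 1.0]
grip_width: 0.721
grasp_force: 0.0
```

Emit:
{"api": "carry_out", "payload": {"motion": [{"xyz":[0,0,0],"angular":[0,0,0]},{"xyz":[0,0,0],"angular":[0,0,0]},{"xyz":[0,0,0],"angular":[0,0,0]},{"xyz":[0,0,0],"angular":[0,0,0]}], "hand": 0}}

```text
clock: 25.8
position: [0.5835, 0.3805, 0.0044]
ee_rot: [0.697, 0.717, 0.001, 0.0]
ft_force: [0.0, -1.6, 6.2]
grip_width: 0.532
grasp_force: 41.2
```

Emit:
{"api": "carry_out", "payload": {"motion": [{"xyz":[0,0,-0.04],"angular":[0,0,0]},{"xyz":[0,0,-0.08],"angular":[0,0,0]},{"xyz":[0,0,-0.115],"angular":[0,0,0]},{"xyz":[0,0,-0.115],"angular":[0,0,0]}]}}

```text
clock: 26.2
position: [0.5846, 0.3821, 0.1242]
ee_rot: [0.697, 0.717, 0.004, 0.001]
ft_force: [0.1, 0.2, -0.2]
grip_width: 0.53
grasp_force: 41.0
```

```bash
python3 -c "
from h import *
print(get_obs()['grip_width']);sensors()
go([.5596,.0999,.118],95)"
```

```text
0.5297993401157856
s [ 0.5329 -0.3124] px [402.3 221.2] 259 size [0.012 0.157] long 175.2
s [0.5665 0.028 ] px [271.2 207.6] 165 size [0.029 0.044] long 5.4
s [0.563  0.0637] px [257.4 208.9] 158 size [0.026 0.044] long 5.1
pos [0.5838 0.3811 0.1211] yaw 91.64 t 26.25 shift mm [-280.5  -32.2    2.2] rotv deg [ 0.25 -0.14 -3.36]
```

Emit:
{"api": "carry_out", "payload": {"motion": [{"xyz":[-0.04,-0.005,0],"angular":[0,0,-1]},{"xyz":[-0.08,-0.009,0],"angular":[0,0,-2]},{"xyz":[-0.12,-0.014,0],"angular":[0,0,-3]},{"xyz":[-0.16,-0.018,0],"angular":[0,0,-3.4]},{"xyz":[-0.2,-0.023,0],"angular":[0,0,-3.4]},{"xyz":[-0.24,-0.028,0],"angular":[0,0,-3.4]},{"xyz":[-0.2805,-0.032,0],"angular":[0,0,-3.4]},{"xyz":[-0.2805,-0.032,0],"angular":[0,0,-3.4]},{"xyz":[-0.2805,-0.032,0],"angular":[0,0,-3.4]},{"xyz":[-0.2805,-0.032,0],"angular":[0,0,-3.4]}]}}

```text
clock: 27.25
position: [0.5584, 0.0999, 0.1175]
ee_rot: [0.675, 0.738, 0.0, -0.0]
ft_force: [-0.1, 1.3, -0.6]
grip_width: 0.527
grasp_force: 41.0
```

```bash
python3 -c "
from h import *
print(get_obs()['grip_width']);sensors()
go([.5596,.0999,.01],95)"
```

```text
0.5274902946080184
s [0.6147 0.0307] px [270.2 189.1] 31 size [0.017 0.038] long 78.2
s [ 0.5338 -0.3125] px [402.4 220.9] 257 size [0.012 0.157] long 175.5
s [0.5718 0.0238] px [272.8 205.6] 88 size [0.02  0.043] long 26.7
s [0.4725 0.4062] px [123.3 243.5] 148 size [0.026 0.038] long 1.8
pos [0.5585 0.1003 0.1176] yaw 95.16 t 27.3 shift mm [ -0.6   1.1 107.6] rotv deg [-0.02 -0.04  0.16]
```

Emit:
{"api": "carry_out", "payload": {"motion": [{"xyz":[0,0.001,0.04],"angular":[0,0,0]},{"xyz":[0,0.001,0.075],"angular":[0,0,0]},{"xyz":[0,0.001,0.09],"angular":[0,0,0]},{"xyz":[0,0.001,0.1],"angular":[0,0,0]},{"xyz":[0,0.001,0.107],"angular":[0,0,0]},{"xyz":[0,0.001,0.107],"angular":[0,0,0]},{"xyz":[0,0.001,0.107],"angular":[0,0,0]}]}}

```text
clock: 28.0
position: [0.5606, 0.0991, 0.0119]
ee_rot: [0.675, 0.738, 0.001, 0.001]
ft_force: [0.3, 0.6, -1.5]
grip_width: 0.53
grasp_force: 41.0
```

Emit:
{"api": "carry_out", "payload": {"motion": [{"xyz":[0,0,0],"angular":[0,0,0]},{"xyz":[0,0,0],"angular":[0,0,0]},{"xyz":[0,0,0],"angular":[0,0,0]},{"xyz":[0,0,-0.04],"angular":[0,0,0]},{"xyz":[0,0,-0.08],"angular":[0,0,0]},{"xyz":[0,0,-0.11],"angular":[0,0,0]}], "hand": 0.64}}

```text
clock: 28.6
position: [0.5602, 0.0991, 0.1232]
ee_rot: [0.675, 0.738, 0.001, 0.001]
ft_force: [-0.1, -0.3, -0.5]
grip_width: 0.637
grasp_force: 0.0
```

Emit:
{"api": "carry_out", "payload": {"motion": [{"xyz":[0.04,-0.008,0],"angular":[0,0,2]},{"xyz":[0.08,-0.016,0],"angular":[0,0,3]},{"xyz":[0.12,-0.024,0],"angular":[0,0,3.2]},{"xyz":[0.16,-0.032,0],"angular":[0,0,3.2]},{"xyz":[0.2,-0.04,0],"angular":[0,0,3.2]},{"xyz":[0.24,-0.048,0],"angular":[0,0,3.2]},{"xyz":[0.28,-0.055,0],"angular":[0,0,3.2]},{"xyz":[0.31,-0.06,0],"angular":[0,0,3.2]},{"xyz":[0.31,-0.06,0],"angular":[0,0,3.2]},{"xyz":[0.31,-0.06,0],"angular":[0,0,3.2]},{"xyz":[0.31,-0.06,0],"angular":[0,0,3.2]}], "hand": 0.72}}

```text
clock: 29.7
position: [0.4737, 0.4011, 0.1207]
ee_rot: [0.696, 0.718, -0.0, 0.0]
ft_force: [-0.4, -0.2, 0.3]
grip_width: 0.718
grasp_force: 0.0
```

```bash
python3 -c "
from h import *
bars();sensors();go([.4725,.4037,.002],91.8)"
```

```text
bar [0.5011 0.0738 0.0637] [ 0.1  0.5 -0.5 -0.1]
s [0.6108 0.0807] px [251.  190.5] 97 size [0.013 0.138] long 93.8
s [0.5665 0.028 ] px [271.2 207.6] 164 size [0.029 0.044] long 0.2
s [0.5598 0.1003] px [243.2 210.1] 155 size [0.026 0.044] long 0.5
s [0.5631 0.0638] px [257.3 208.9] 159 size [0.026 0.044] long 5.1
s [0.4723 0.4064] px [123.2 243.5] 142 size [0.026 0.038] long 1.8
pos [0.4737 0.4011 0.1209] yaw 91.73 t 29.85 shift mm [  2.7  -1.2 118.8] rotv deg [ 0.02  0.04 -0.07]
```

Emit:
{"api": "carry_out", "payload": {"motion": [{"xyz":[0.002,-0.001,0.04],"angular":[0,0,0]},{"xyz":[0.002,-0.001,0.075],"angular":[0,0,0]},{"xyz":[0.002,-0.001,0.1],"angular":[0,0,0]},{"xyz":[0.002,-0.001,0.118],"angular":[0,0,0]},{"xyz":[0.002,-0.001,0.118],"angular":[0,0,0]}]}}

```text
clock: 30.35
position: [0.4712, 0.4027, 0.0007]
ee_rot: [0.696, 0.718, -0.002, -0.0]
ft_force: [0.0, 0.1, 0.1]
grip_width: 0.716
grasp_force: 0.0
```

Emit:
{"api": "carry_out", "payload": {"motion": [{"xyz":[0,0,0],"angular":[0,0,0]},{"xyz":[0,0,0],"angular":[0,0,0]},{"xyz":[0,0,0],"angular":[0,0,0]},{"xyz":[0,0,0],"angular":[0,0,0]}], "hand": 0}}

```text
clock: 30.75
position: [0.4724, 0.4049, 0.0042]
ee_rot: [0.696, 0.718, 0.001, 0.0]
ft_force: [-0.1, -0.8, 6.9]
grip_width: 0.529
grasp_force: 43.1
```

Emit:
{"api": "carry_out", "payload": {"motion": [{"xyz":[0,0,-0.04],"angular":[0,0,0]},{"xyz":[0,0,-0.08],"angular":[0,0,0]},{"xyz":[0,0,-0.115],"angular":[0,0,0]},{"xyz":[0,0,-0.115],"angular":[0,0,0]}]}}

```text
clock: 31.15
position: [0.4733, 0.4066, 0.1234]
ee_rot: [0.696, 0.718, 0.004, 0.001]
ft_force: [0.9, -0.3, -0.6]
grip_width: 0.53
grasp_force: 42.3
```

```bash
python3 -c "
from h import *
print(get_obs()['grip_width']);sensors()
go([.5564,.1358,.118],95)"
```

```text
0.529812229868392
s [0.6106 0.0769] px [252.4 190.6] 101 size [0.026 0.141] long 86.8
s [0.5666 0.028 ] px [271.2 207.6] 165 size [0.029 0.044] long 5.4
s [0.56   0.1005] px [243.1 210. ] 160 size [0.026 0.044] long 0.5
s [0.563  0.0637] px [257.4 208.9] 160 size [0.026 0.044] long 5.1
pos [0.4727 0.4054 0.1206] yaw 91.84 t 31.2 shift mm [-272.2   75.     2.3] rotv deg [ 0.23 -0.13 -3.16]
```

Emit:
{"api": "carry_out", "payload": {"motion": [{"xyz":[-0.04,0.011,0],"angular":[0,0,-1]},{"xyz":[-0.08,0.022,0],"angular":[0,0,-2]},{"xyz":[-0.12,0.033,0],"angular":[0,0,-3.2]},{"xyz":[-0.16,0.044,0],"angular":[0,0,-3.2]},{"xyz":[-0.2,0.055,0],"angular":[0,0,-3.2]},{"xyz":[-0.24,0.066,0],"angular":[0,0,-3.2]},{"xyz":[-0.272,0.075,0],"angular":[0,0,-3.2]},{"xyz":[-0.272,0.075,0],"angular":[0,0,-3.2]},{"xyz":[-0.272,0.075,0],"angular":[0,0,-3.2]},{"xyz":[-0.272,0.075,0],"angular":[0,0,-3.2]}]}}

```text
clock: 32.2
position: [0.5547, 0.1361, 0.1174]
ee_rot: [0.675, 0.738, -0.0, -0.0]
ft_force: [0.2, 0.8, -1.1]
grip_width: 0.533
grasp_force: 42.3
```

```bash
python3 -c "
from h import *
print(get_obs()['grip_width']);sensors()
go([.5564,.1355,.01],95)"
```

```text
0.5325999769400014
s [0.6132 0.028 ] px [271.3 189.7] 32 size [0.023 0.04 ] long 67.0
s [0.5665 0.028 ] px [271.2 207.6] 159 size [0.028 0.044] long 5.0
s [0.5644 0.0634] px [257.5 208.4] 144 size [0.025 0.044] long 6.1
pos [0.5547 0.1364 0.1176] yaw 95.18 t 32.25 shift mm [ -1.1   1.7 107.6] rotv deg [-0.03 -0.03  0.18]
```

Emit:
{"api": "carry_out", "payload": {"motion": [{"xyz":[0,0.002,0.04],"angular":[0,0,0]},{"xyz":[0,0.002,0.075],"angular":[0,0,0]},{"xyz":[0,0.002,0.09],"angular":[0,0,0]},{"xyz":[0,0.002,0.1],"angular":[0,0,0]},{"xyz":[0,0.002,0.107],"angular":[0,0,0]},{"xyz":[0,0.002,0.107],"angular":[0,0,0]},{"xyz":[0,0.002,0.107],"angular":[0,0,0]}]}}

```text
clock: 32.95
position: [0.5581, 0.1353, 0.0119]
ee_rot: [0.675, 0.738, 0.001, 0.0]
ft_force: [-0.4, -0.7, 0.3]
grip_width: 0.53
grasp_force: 42.3
```

Emit:
{"api": "carry_out", "payload": {"motion": [{"xyz":[0,0,0],"angular":[0,0,0]},{"xyz":[0,0,0],"angular":[0,0,0]},{"xyz":[0,0,0],"angular":[0,0,0]},{"xyz":[0,0,-0.04],"angular":[0,0,0]},{"xyz":[0,0,-0.08],"angular":[0,0,0]},{"xyz":[0,0,-0.11],"angular":[0,0,0]},{"xyz":[0.04,-0.04,-0.11],"angular":[0,0,0]},{"xyz":[0.08,-0.08,-0.11],"angular":[0,0,0]},{"xyz":[0.12,-0.11,-0.11],"angular":[0,0,0]},{"xyz":[0.15,-0.11,-0.11],"angular":[0,0,0]},{"xyz":[0.15,-0.11,-0.11],"angular":[0,0,0]}], "hand": 0.64}}

```text
clock: 34.05
position: [0.4317, 0.2803, 0.1219]
ee_rot: [0.672, 0.74, 0.001, -0.0]
ft_force: [0.4, 0.4, 1.1]
grip_width: 0.64
grasp_force: 0.0
```

```bash
python3 -c "
from h import *
bars();sensors()
c=camera('top')
for b in blobs(c,(5,120,120),(18,255,255),5):
  if b[0][1]>60: print(b[0].round(1),b[1],ray(c,*b[0],.05).round(4))
crop(c,'t5.png',195,150,415,270,3.6)
go([.5532,.1726,.06],95)"
```

```text
bar [0.6184 0.0856 0.0604] [ 0.1  0.2 -0.2 -0. ]
bar [0.5693 0.0043 0.0592] [ 0.  0. -0. -0.]
s [0.6132 0.0278] px [271.4 189.7] 30 size [0.023 0.037] long 65.4
s [ 0.5323 -0.3123] px [402.3 221.4] 260 size [0.012 0.159] long 175.2
s [0.5667 0.0279] px [271.2 207.5] 167 size [0.029 0.044] long 0.2
s [0.56   0.1001] px [243.3 210. ] 159 size [0.026 0.044] long 4.3
s [0.5631 0.0639] px [257.3 208.9] 162 size [0.026 0.044] long 5.1
s [0.5583 0.138 ] px [228.6 210.6] 154 size [0.027 0.044] long 5.1
[340.5 184.7] 27 [ 0.6245 -0.1492  0.05  ]
[214.7 211.8] 36 [0.5535 0.1713 0.05  ]
[336.1 246.1] 32 [ 0.468 -0.137  0.05 ]
pos [0.4354 0.2737 0.1207] yaw 94.96 t 34.25 shift mm [-110.8  108.6   60.8] rotv deg [ 0.    0.03 -0.04]
```

View pics/t5.png

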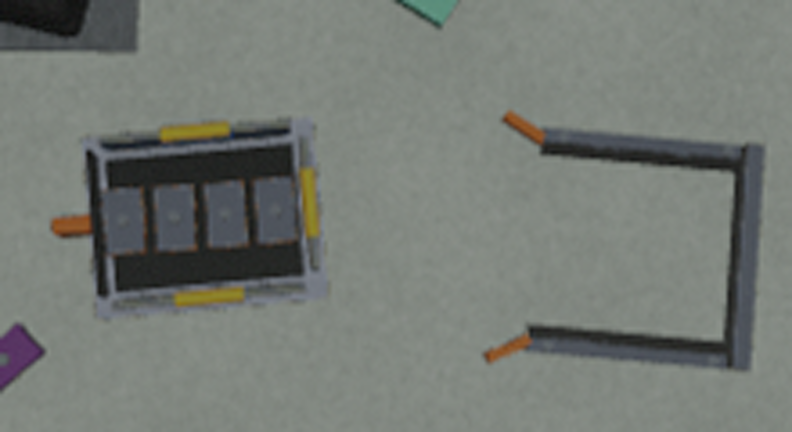

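Emit:
{"api": "carry_out", "payload": {"motion": [{"xyz":[-0.03,0.03,0],"angular":[0,0,0]},{"xyz":[-0.06,0.06,0],"angular":[0,0,0]},{"xyz":[-0.09,0.09,0],"angular":[0,0,0]},{"xyz":[-0.111,0.1086,0],"angular":[0,0,0]},{"xyz":[-0.111,0.1086,0],"angular":[0,0,0]},{"xyz":[-0.111,0.1086,0],"angular":[0,0,0]},{"xyz":[-0.111,0.1086,0.03],"angular":[0,0,0]},{"xyz":[-0.111,0.1086,0.06],"angular":[0,0,0]},{"xyz":[-0.111,0.1086,0.085],"angular":[0,0,0]},{"xyz":[-0.111,0.1086,0.097],"angular":[0,0,0]},{"xyz":[-0.111,0.1086,0.097],"angular":[0,0,0]},{"xyz":[-0.111,0.1086,0.097],"angular":[0,0,0]}], "hand": 0.45}}

```text
clock: 35.45
position: [0.5529, 0.1743, 0.0249]
ee_rot: [0.675, 0.738, 0.0, 0.0]
ft_force: [-0.7, -0.3, -1.0]
grip_width: 0.452
grasp_force: 0.0
```

Emit:
{"api": "carry_out", "payload": {"motion": [{"xyz":[0,0,0],"angular":[0,0,0]},{"xyz":[0,0,0],"angular":[0,0,0]},{"xyz":[0,0,0],"angular":[0,0,0]},{"xyz":[0,0,0],"angular":[0,0,0]},{"xyz":[0,0,0],"angular":[0,0,0]},{"xyz":[0,0,0],"angular":[0,0,0]}], "hand": 0, "grip_force": 70}}

```text
clock: 36.05
position: [0.5535, 0.1741, 0.0252]
ee_rot: [0.675, 0.738, 0.001, 0.001]
ft_force: [-0.6, -0.3, 6.9]
grip_width: 0.126
grasp_force: 69.5
```

```bash
python3 -c "
from h import *
bars();print(get_obs()['ft_force'])
go([.5626,.0551,get_obs()['position'][2]],85.34)"
```

```text
bar [0.5047 0.0605 0.0488] [-0.  -0.2  0.2  0. ]
[-0.85177877 -0.99125326  6.27269289]
pos [0.5535 0.1741 0.0252] yaw 95.06 t 36.15 shift mm [-119.3   -1.4    0. ] rotv deg [ 0.12 -0.01  9.72]
```

Emit:
{"api": "carry_out", "payload": {"motion": [{"xyz":[-0.01,0,0],"angular":[0,0,0.8]},{"xyz":[-0.02,0,0],"angular":[0,0,1.6]},{"xyz":[-0.03,0,0],"angular":[0,0,2.4]},{"xyz":[-0.04,0,0],"angular":[0,0,3.2]},{"xyz":[-0.05,0,0],"angular":[0,0,4.0]},{"xyz":[-0.06,-0.001,0],"angular":[0,0,4.8]},{"xyz":[-0.07,-0.001,0],"angular":[0,0,5.6]},{"xyz":[-0.08,-0.001,0],"angular":[0,0,6.4]},{"xyz":[-0.09,-0.001,0],"angular":[0,0,7.2]},{"xyz":[-0.1,-0.001,0],"angular":[0,0,8.0]},{"xyz":[-0.11,-0.001,0],"angular":[0,0,8.9]},{"xyz":[-0.119,-0.001,0],"angular":[0,0,9.7]}]}}

```text
clock: 37.35
position: [0.563, 0.0572, 0.0253]
ee_rot: [0.735, 0.678, 0.002, -0.0]
ft_force: [0.5, 7.6, 4.4]
grip_width: 0.127
grasp_force: 69.3
```

Emit:
{"api": "carry_out", "payload": {"motion": [{"xyz":[0,0,0],"angular":[0,0,0]},{"xyz":[0,0,0],"angular":[0,0,0]}]}}

```text
clock: 37.55
position: [0.5633, 0.0554, 0.0252]
ee_rot: [0.735, 0.678, 0.001, 0.001]
ft_force: [1.0, 0.8, 7.5]
grip_width: 0.13
grasp_force: 69.4
```

```bash
python3 -c "
from h import *
c=camera('top');crop(c,'t6.png',195,150,415,270,3.6)
for b in blobs(c,(22,120,120),(35,255,255),15): print(b[0].round(1),b[1],ray(c,*b[0],.06).round(4))
go([.5476,-.1293,get_obs()['position'][2]],85.34);print(get_obs()['ft_force'])"
```

```text
[299.4 188.9] 57 [ 0.6121 -0.0434  0.06  ]
[327.6 214.2] 57 [ 0.5482 -0.1146  0.06  ]
pos [0.5633 0.0554 0.0252] yaw 85.31 t 37.6 shift mm [-1.853e+02 -6.000e-01 -1.000e-01] rotv deg [ 0.15 -0.04 -0.03]
[1.51224701 1.27849144 5.40301046]
```

View pics/t6.png

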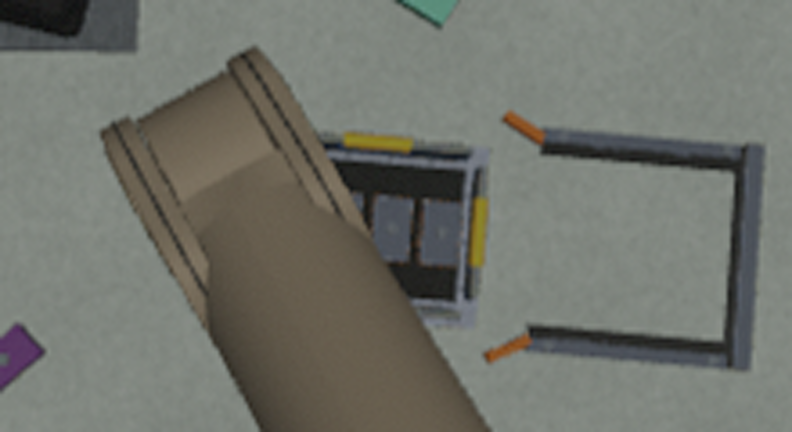

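Emit:
{"api": "carry_out", "payload": {"motion": [{"xyz":[-0.01,0,0],"angular":[0,0,0]},{"xyz":[-0.02,0,0],"angular":[0,0,0]},{"xyz":[-0.03,0,0],"angular":[0,0,0]},{"xyz":[-0.04,0,0],"angular":[0,0,0]},{"xyz":[-0.05,0,0],"angular":[0,0,0]},{"xyz":[-0.06,0,0],"angular":[0,0,0]},{"xyz":[-0.07,0,0],"angular":[0,0,0]},{"xyz":[-0.08,0,0],"angular":[0,0,0]},{"xyz":[-0.09,0,0],"angular":[0,0,0]},{"xyz":[-0.1,0,0],"angular":[0,0,0]},{"xyz":[-0.11,0,0],"angular":[0,0,0]},{"xyz":[-0.12,0,0],"angular":[0,0,0]}]}}

```text
clock: 38.8
position: [0.5535, -0.0622, 0.0252]
ee_rot: [0.735, 0.679, 0.002, 0.0]
ft_force: [1.0, 9.9, 7.6]
grip_width: 0.131
grasp_force: 69.5
```

```bash
python3 -c "
from h import *
c=camera('top')
for b in blobs(c,(22,120,120),(35,255,255),15): print(b[0].round(1),b[1],ray(c,*b[0],.06).round(4))
go([.5476,-.1293,get_obs()['position'][2]],85.34);o=get_obs();print(o['ft_force'],o['torque'])"
```

```text
[350.8 193.1] 23 [ 0.6021 -0.1739  0.06  ]
[373.9 218.3] 57 [ 0.5385 -0.232   0.06  ]
pos [ 0.5535 -0.0643  0.0252] yaw 85.35 t 38.85 shift mm [-65.2  -0.6  -0.1] rotv deg [ 0.15 -0.1   0.01]
[0.01542824 7.99551198 7.0950784 ] [1.47856308 0.20607286 0.06729649]
```

Going smoothly; push the rest, slower near the stop.

Emit:
{"api": "carry_out", "payload": {"motion": [{"xyz":[-0.01,0,0],"angular":[0,0,0]},{"xyz":[-0.02,0,0],"angular":[0,0,0]},{"xyz":[-0.03,0,0],"angular":[0,0,0]},{"xyz":[-0.038,0,0],"angular":[0,0,0]},{"xyz":[-0.045,0,0],"angular":[0,0,0]},{"xyz":[-0.051,0,0],"angular":[0,0,0]},{"xyz":[-0.055,0,0],"angular":[0,0,0]},{"xyz":[-0.058,0,0],"angular":[0,0,0]},{"xyz":[-0.06,0,0],"angular":[0,0,0]},{"xyz":[-0.061,0,0],"angular":[0,0,0]},{"xyz":[-0.062,0,0],"angular":[0,0,0]}]}}

```text
clock: 39.95
position: [0.5486, -0.1236, 0.0252]
ee_rot: [0.735, 0.679, 0.002, -0.0]
ft_force: [0.9, 9.3, 7.4]
grip_width: 0.128
grasp_force: 69.6
```

Emit:
{"api": "carry_out", "payload": {"motion": [{"xyz":[-0.001,0,0],"angular":[0,0,0]},{"xyz":[-0.002,0,0],"angular":[0,0,0]},{"xyz":[-0.002,0,0],"angular":[0,0,0]}]}}

```text
clock: 40.25
position: [0.5485, -0.1257, 0.0252]
ee_rot: [0.735, 0.679, 0.002, 0.0]
ft_force: [-0.0, 8.2, 7.5]
grip_width: 0.126
grasp_force: 69.6
```

Not at the stop yet (friction force only); press on in small steps until the force rises.

Emit:
{"api": "carry_out", "payload": {"motion": [{"xyz":[-0.001,0,0],"angular":[0,0,0]},{"xyz":[-0.002,0,0],"angular":[0,0,0]},{"xyz":[-0.003,0,0],"angular":[0,0,0]},{"xyz":[-0.003,0,0],"angular":[0,0,0]}]}}

```text
clock: 40.65
position: [0.5488, -0.1261, 0.0252]
ee_rot: [0.734, 0.679, 0.003, -0.001]
ft_force: [3.5, 17.3, 5.0]
grip_width: 0.126
grasp_force: 69.2
```

Emit:
{"api": "carry_out", "payload": {"motion": [{"xyz":[-0.001,0,0],"angular":[0,0,0]},{"xyz":[-0.0015,0,0],"angular":[0,0,0]},{"xyz":[-0.0015,0,0],"angular":[0,0,0]}]}}

```text
clock: 40.95
position: [0.5491, -0.1262, 0.0253]
ee_rot: [0.734, 0.68, 0.004, -0.001]
ft_force: [5.4, 20.4, 4.6]
grip_width: 0.132
grasp_force: 69.2
```

Emit:
{"api": "carry_out", "payload": {"motion": [{"xyz":[-0.001,0,0],"angular":[0,0,0]},{"xyz":[-0.002,0,0],"angular":[0,0,0]},{"xyz":[-0.002,0,0],"angular":[0,0,0]}]}}

```text
clock: 41.25
position: [0.5494, -0.1265, 0.0256]
ee_rot: [0.733, 0.68, 0.005, -0.001]
ft_force: [7.0, 26.3, 5.5]
grip_width: 0.131
grasp_force: 69.4
```

Emit:
{"api": "carry_out", "payload": {"motion": [{"xyz":[0,0,0],"angular":[0,0,0]},{"xyz":[0,0,0],"angular":[0,0,0]},{"xyz":[0,0,0],"angular":[0,0,0]},{"xyz":[0,0,-0.03],"angular":[0,0,0]},{"xyz":[0,0,-0.07],"angular":[0,0,0]},{"xyz":[0,0,-0.1],"angular":[0,0,0]},{"xyz":[0.05,0,-0.1],"angular":[0,0,0]},{"xyz":[0.1,0,-0.1],"angular":[0,0,0]},{"xyz":[0.15,0,-0.1],"angular":[0,0,0]},{"xyz":[0.2,0,-0.1],"angular":[0,0,0]},{"xyz":[0.25,0,-0.1],"angular":[0,0,0]},{"xyz":[0.25,0,-0.1],"angular":[0,0,0]}], "hand": 0.35}}

```text
clock: 42.45
position: [0.5657, 0.1228, 0.1248]
ee_rot: [0.732, 0.681, 0.002, -0.001]
ft_force: [-0.1, -1.1, -0.0]
grip_width: 0.354
grasp_force: 0.0
```

```bash
python3 -c "
from h import *
bars();sensors()
c=camera('top');a=c['img'][165:270,330:420,::-1];d=camera('side')['img'][140:220,260:360,::-1]
k=cv2.resize(a,None,fx=5,fy=5,interpolation=cv2.INTER_CUBIC);e=cv2.resize(d,None,fx=3.4,fy=3.4,interpolation=cv2.INTER_CUBIC)
im=np.zeros((525,450+340,3),np.uint8);im[:,:450]=k;im[:272,450:]=e;cv2.imwrite('pics/f.png',im)
print(((proj(c,[.540-.0812*.076,-.222-.9967*.076,.0575])-[330,165])*5).round())"
```

```text
bar [ 0.5976 -0.2242  0.0614] [ 0.   0.2 -0.2 -0. ]
bar [ 0.5354 -0.2964  0.0599] [ 0.   0.1 -0.1 -0. ]
bar [ 0.4816 -0.2156  0.0603] [ 0.   0.2 -0.2 -0. ]
s [ 0.5337 -0.3129] px [402.5 220.9] 230 size [0.012 0.157] long 175.4
s [ 0.5466 -0.165 ] px [345.6 215.7] 162 size [0.026 0.045] long 173.9
s [ 0.5434 -0.2014] px [359.6 217. ] 164 size [0.026 0.044] long 173.1
s [ 0.5394 -0.238 ] px [373.7 218.6] 164 size [0.026 0.044] long 179.2
s [ 0.5356 -0.2734] px [387.3 220.1] 167 size [0.029 0.045] long 174.0
[[348. 276.]]
```

View pics/f.png

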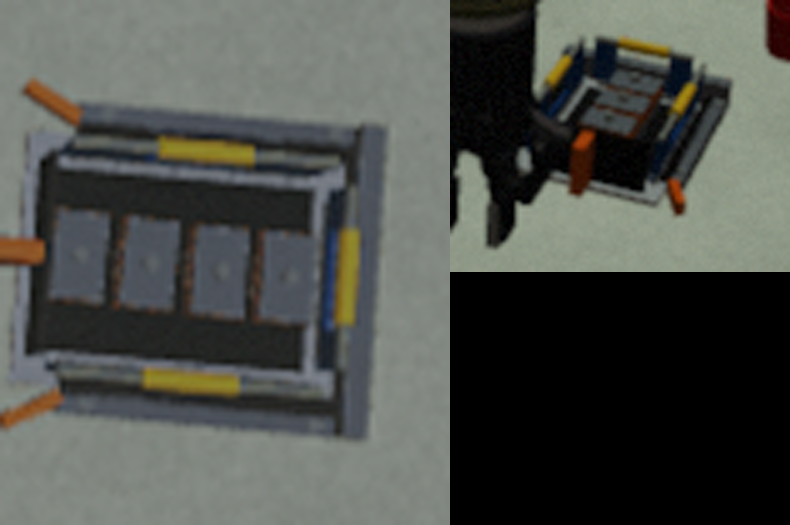

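```bash
python3 -c "
from h import *
go([.5514,-.0825,.03],85.34)"
```

```text
pos [0.5672 0.1123 0.1237] yaw 85.18 t 42.7 shift mm [-195.3    0.6   94. ] rotv deg [ 0.    0.07 -0.16]
```

Emit:
{"api": "carry_out", "payload": {"motion": [{"xyz":[-0.04,0,0],"angular":[0,0,0]},{"xyz":[-0.08,0,0],"angular":[0,0,0]},{"xyz":[-0.12,0,0],"angular":[0,0,0]},{"xyz":[-0.16,0,0],"angular":[0,0,0]},{"xyz":[-0.195,0,0],"angular":[0,0,0]},{"xyz":[-0.195,0,0],"angular":[0,0,0]},{"xyz":[-0.195,0,0.03],"angular":[0,0,0]},{"xyz":[-0.195,0,0.06],"angular":[0,0,0]},{"xyz":[-0.195,0,0.094],"angular":[0,0,0]},{"xyz":[-0.195,0,0.094],"angular":[0,0,0]},{"xyz":[-0.195,0,0.094],"angular":[0,0,0]}], "hand": 0}}

```text
clock: 43.8
position: [0.551, -0.0803, 0.0305]
ee_rot: [0.736, 0.677, -0.0, -0.0]
ft_force: [-0.1, 0.1, 0.5]
grip_width: 0.001
grasp_force: 0.0
```

Emit:
{"api": "carry_out", "payload": {"motion": [{"xyz":[-0.006,0,0],"angular":[0,0,0]},{"xyz":[-0.012,0,0],"angular":[0,0,0]},{"xyz":[-0.017,0,0],"angular":[0,0,0]},{"xyz":[-0.02,0,0],"angular":[0,0,0]},{"xyz":[-0.022,0,0],"angular":[0,0,0]},{"xyz":[-0.024,0,0],"angular":[0,0,0]},{"xyz":[-0.024,0,0],"angular":[0,0,0]}]}}

```text
clock: 44.5
position: [0.5492, -0.1039, 0.0299]
ee_rot: [0.735, 0.678, 0.0, 0.0]
ft_force: [0.5, 0.5, 0.0]
grip_width: 0.003
grasp_force: 0.0
```

Emit:
{"api": "carry_out", "payload": {"motion": [{"xyz":[-0.001,0,0],"angular":[0,0,0]},{"xyz":[-0.002,0,0],"angular":[0,0,0]},{"xyz":[-0.002,0,0],"angular":[0,0,0]}]}}

```text
clock: 44.8
position: [0.5491, -0.1042, 0.0299]
ee_rot: [0.735, 0.678, 0.001, -0.0]
ft_force: [0.4, 5.3, -0.2]
grip_width: 0.002
grasp_force: 2.5
```

Emit:
{"api": "carry_out", "payload": {"motion": [{"xyz":[-0.001,0,0],"angular":[0,0,0]},{"xyz":[-0.002,0,0],"angular":[0,0,0]},{"xyz":[-0.003,0,0],"angular":[0,0,0]},{"xyz":[-0.003,0,0],"angular":[0,0,0]}]}}

```text
clock: 45.2
position: [0.5497, -0.1045, 0.0302]
ee_rot: [0.734, 0.679, 0.002, -0.001]
ft_force: [3.6, 12.9, -0.3]
grip_width: -0.002
grasp_force: 6.4
```

Emit:
{"api": "carry_out", "payload": {"motion": [{"xyz":[-0.001,0,0],"angular":[0,0,0]},{"xyz":[-0.002,0,0],"angular":[0,0,0]},{"xyz":[-0.002,0,0],"angular":[0,0,0]}]}}

```text
clock: 45.5
position: [0.5497, -0.1046, 0.0303]
ee_rot: [0.734, 0.68, 0.003, -0.002]
ft_force: [2.7, 18.3, 0.7]
grip_width: 0.0
grasp_force: 9.2
```

Emit:
{"api": "carry_out", "payload": {"motion": [{"xyz":[0.01,0,0],"angular":[0,0,0]},{"xyz":[0.03,0,0],"angular":[0,0,0]},{"xyz":[0.06,0,-0.03],"angular":[0,0,0]},{"xyz":[0.09,0,-0.07],"angular":[0,0,0]},{"xyz":[0.13,0,-0.1],"angular":[0,0,0]},{"xyz":[0.17,0,-0.1],"angular":[0,0,0]},{"xyz":[0.21,0,-0.1],"angular":[0,0,0]},{"xyz":[0.25,0,-0.1],"angular":[0,0,0]},{"xyz":[0.25,0,-0.1],"angular":[0,0,0]},{"xyz":[0.25,0,-0.1],"angular":[0,0,0]}]}}

```text
clock: 46.5
position: [0.5686, 0.1394, 0.1297]
ee_rot: [0.735, 0.679, -0.0, 0.0]
ft_force: [-0.9, -1.4, -0.3]
grip_width: -0.001
grasp_force: 0.0
```

```bash
python3 -c "
from h import *
bars();sensors()"
```

```text
bar [ 0.5979 -0.225   0.0608] [ 0.   0.1 -0.1 -0. ]
bar [ 0.5348 -0.2967  0.0597] [ 0.   0.1 -0.2 -0. ]
bar [ 0.4819 -0.2161  0.0611] [ 0.   0.2 -0.2 -0. ]
s [ 0.5317 -0.3128] px [402.5 221.7] 229 size [0.013 0.159] long 175.4
s [ 0.5923 -0.2048] px [360.7 198.2] 87 size [0.016 0.12 ] long 79.3
s [ 0.5475 -0.1656] px [345.8 215.3] 163 size [0.026 0.046] long 173.9
s [ 0.5437 -0.2018] px [359.8 216.8] 167 size [0.026 0.044] long 173.1
s [ 0.5398 -0.2384] px [373.8 218.4] 165 size [0.026 0.044] long 174.1
s [ 0.5363 -0.274 ] px [387.5 219.8] 169 size [0.029 0.044] long 174.8
```

```bash
python3 -c "
from workcell import *
print(hand_in())"
```

```text
the job is handed in; nothing more can be done
None
```

The job is handed in: all three walls stand upright, all four grey-and-orange sensors rest side by side on the tray floor, and the loaded tray is pushed up against the dock's stop. The arm was clear of everything, and the mouse, notes and screw pot were not touched.

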